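# Fetch the splined coupling half from its latched case and fit it to the pump

### The job

The rebuilt pump needs its coupling half back on the shaft: flip the case's toggle latch open, swing the lid up until it stands upright or further and stays there, then take out the smaller coupling half, the one with the splined bore, and slide it on the pump's upright splined shaft, jaws up, turned so that the teeth mesh, until it sits fully home on the shoulder. Leave the other half in the case and do not push about the parts lying on the bench.

Things in the scene. Friction and masses are not known exactly. Their poses are not given: they have to be found in the camera images.
- case: grey sheet-steel case, fixed, 150 deep (x) x 250 wide (y) x 140 mm tall with its lid shut. Origin: centre of its underside; x from its front (latch side) to its back (hinge side), z up. Its open rim is 105 mm above the bench, walls 4 mm; inside, a flat rubber liner 45 mm above the bench, parted by a low rib (6 mm thick, to 50 mm above the bench) along y = 0
- latch (a joint): angle of the latch lever, rad: 0 = shut, hanging down the case's front; grows as its lower end is pulled out and swung up, stop at 2.2. Over-centre: 3 to 4 N at its lower end starts it, past about 0.5 it is over centre, past 1.2 the wire loop is slack, and by 1.85 the loop has sprung outwards off the keeper by itself, for good. An open lever roughly stays; if it sags, no matter
- latch_pivot (a point): middle of the lever's pivot pin, in the middle of the case's front, 14 mm in front of the face, 90 mm above the bench; axes as the case's. The lever turns about the case's y here
- latch_grip (a point): where to take the lever, 50 mm from the pivot: steel channel 22 mm wide (y), 12 mm deep; the lowest 14 mm curl outwards, to a tip 64 mm from the pivot. Shut, this point is 40 mm above the bench, 18 mm in front of the case's face, under the lid's edge: only a tool tilted with its wrist away from the case reaches it. Pinch its two free sides; it can turn between the pads
- loop_bar (a point): middle of the cross bar of the latch's wire loop (4 mm wire, 28 mm wide), which pulls the lid's keeper down while the latch is shut
- keeper (a point): where the loop's bar lies in the keeper, a hook 20 mm wide in the middle of the lid's front face; moves with the lid
- lid (a joint): angle of the lid, rad: 0 = shut, 1.57 = upright, stop at 1.9 leaning back. 0.6 kg, 35 mm deep; about 5 N up at its lip lifts it. The stiff hinge holds it wherever it is left beyond about 1.0; below that it drops shut. Open, it stands up to 280 mm above the bench, between the case and the pump
- lid_hinge (a point): middle of the lid's hinge line on the back rim of the case, 105 mm above the bench; the lid turns about the case's y here
- lip_left (a point): middle of the underside of the left (+y) part of the lip on the lid's front edge: a flange 88 mm long (y), 4 mm thick, 17 mm out from the lid's face (its edge is 8 mm beyond this point); shut, 105 mm above the bench with only the case's face behind it, so a fingertip can lift it from below. 164 mm from the hinge line; moves with the lid
- lip_right (a point): the same on the right (-y) part of the lip
- hub_mid (a point): centre, half-way up, of the pump half of the shaft coupling, the smaller of the two halves in the case: round steel hub 54 mm across, 42 mm tall in all (body 28 mm, then three jaws upwards), 0.3 to 0.5 kg, standing jaws up on the liner; this point is 21 mm above its underside, z up
- hub_bore (a point): centre of that half's underside, at the mouth of its splined bore: six straight teeth inwards, 23 mm between tips, 30 mm between roots, with a lead-in. x points midway between two teeth, so the bore meshes when this x lines up with that of shaft_seat, or is off by any multiple of 60 degrees, within about 5 degrees
- motor_half_mid (a point): centre, half-way up, of the motor half of the coupling, which stays in the case: the larger one, 66 mm across, 50 mm tall, plain 38 mm bore with one keyway, three jaws upwards; stands across the rib from the pump half, on either side
- pump: piston pump standing on end on the bench, fixed, shaft up: square port cover, round housing, two-eared flange 186 mm long whose top is 132 mm above the bench, then a round pilot 82 mm across up to 140 mm. Origin: centre of its underside, z up
- shaft_seat (a point): on the axis of the pump's shaft, at the shoulder (33 mm across) on which the hub comes to rest, 148 mm above the bench; z up. Above it the shaft has six straight splines, 28 mm over the tips, 21 mm over the core, 5.5 mm wide, 27 mm long, chamfered at the end (175 mm above the bench). x points along one spline. The shaft is stiff: it turns only above 1 N m
- piston_a: pump piston with a slipper foot, standing upright on the bench, 28 mm across the foot, 68 mm tall; origin under its centre
- piston_b: a second such piston, 28 mm across the foot, 68 mm tall; origin under its centre
- barrel: cylinder block with nine bores in its top face, 92 mm across, 58 mm tall; origin under its centre
- bearing: roller bearing lying flat, 80 mm across, 21 mm tall; origin under its centre
- valve_plate: bronze disc with two kidney slots lying flat, 88 mm across, 9 mm thick; origin under its centre
- wrench: open-ended spanner lying flat, 170 mm long; origin under its middle, x towards its jaw
- spring: coil spring standing on end, 25 mm across, 50 mm tall; origin under its centre
Things that resemble listed ones, but are neither listed nor needed, are in the scene too. Leave any green or purple look-alike of the pump alone.

How it is judged (in metres and radians):
On the way, in this order (a step that is already met when the one before it is completed fails the run):
1. the latch lever is thrown open and its loop is off the keeper (value of joint latch above 1.2 rad and distance between loop_bar and keeper above 0.014 m), for 0.1 s.
2. the lid stands open, upright or nearly so (value of joint lid above 1.35 rad), for 0.2 s.
3. the splined half is fully home on the pump shaft (z of hub_mid in the frame of shaft_seat between 0.018 and 0.0235 m and horizontal distance between hub_mid and shaft_seat below 0.004 m and angle between hub_mid's own z axis and vertical below 0.07 rad), for 0.2 s.
At the end, for the whole second after the job is handed in: The lid stands open (above 1.35 rad); the splined coupling half is on the pump shaft, jaws up, within 4 mm of its axis and 4 degrees of upright, its underside within 2.5 mm of the shoulder, released and at rest; the other half is still in the case (all of step 3 and value of joint lid above 1.35 rad and linear speed of hub below 0.02 m/s); the robot touches nothing.
It fails at once if a part lying on the bench is pushed more than 30 mm or knocked over (distance of any of piston_a, piston_b, barrel, bearing, valve_plate, wrench, spring from where it was at the start of the episode above 0.03 m or angle between any of piston_a, piston_b, barrel, bearing, valve_plate, wrench, spring's own z axis and vertical above 0.5 rad).
It fails at once if the motor half is moved out of its place in the case (more than 50 mm) (distance of motor_half_mid from where it was at the start of the episode above 0.05 m).
It also fails if it takes over 67 s, if anything falls off the work surface, if the arm or the gripper's body presses on something with over 40 N, if the wrist force passes 120 N, or if a joint passes its speed limit or range.

### The arm

A 6-joint arm with a two-finger parallel gripper is mounted at the origin on the work surface. World frame = base frame: x ahead of the robot, y to its left, z up, the work surface at z = 0. Lengths are in m, angles in degrees, forces in N, time in s.
With the tool pointing down it reaches from about 0.35 to 0.975 m from the base axis. Payload 17.4 kg.
Tool frame: the origin (TCP) lies on the centre line of the jaws, within the pads' length; the fingertips stand robot.nose_length ahead of it and the grasp point (between the pads) lies 6 mm ahead of it (robot.nose_length is the distance from the TCP to the fingertips, in m); z points along the fingers, y is the direction in which the jaws open and shut (so a half turn about z gives the same grasp; the last joint's range is limited). The gripper opens to 85 mm and grips with 20 to 120 N. Pads are 22 mm wide; open, the fingers measure 114 mm over their backs; the gripper's body (76 mm by 85 mm) begins 54 mm behind the grasp point. The pads swing forward as they close: fully open they stand 13 mm farther back than shut.
Start: joints at [-66.509, 6.646, 82.598, -0, 90.757, -2.166], TCP at [0.292, -0.608, 0.256] pointing down, gripper open.
Joint ranges: [-162.19, 162.19], [-47.58, 125.68], [4.15, 143.07], [-65.23, 245.23], [0.69, 171.88], [-170.13, 170.13]. Speed limits (degrees/s): [108.29, 108.29, 127.2, 180, 180, 180].

### API

Orientations are given as [roll, pitch, yaw] about the fixed x, y, z axes, in that order (R = Rz(yaw) Ry(pitch) Rx(roll)).
In Python, from workcell import robot gives the robot as it stands.
- The arm moves only by the tool carry_out, never from a script. Its argument "motion" is a list of rows, each a list of 7 numbers: the shift along the tool's x, y, z in units of 30 mm (1.0 is 30 mm), then the turn, a rotation vector about the tool's x, y, z in units of 5 degrees (1.0 is 5 degrees), then the finger opening in mm, from 0 to 85.4. In form: [[dx, dy, dz, rx, ry, rz, hand], ...]. A call has 1 to 10 rows; each row is the pose to reach, as a shift and turn from the pose commanded when the call began, along the tool's axes at that moment; what a row does not reach only later rows make up. A row lasts 1/8 s, in which the tool goes at most 62.5 mm and 10.7 degrees, less where a joint would pass 70% of its speed; a pose out of reach is approached as far as the arm can. A call with a gripper value outside its range is refused whole. The fingers move at their own pace and stop on an object; "newtons" is the grip in N (left out, the last holds). Time passes only in rows, so rows that repeat a pose let the fingers close. It gives the time, the measured TCP pose, the force and the opening at its end, in the units of the state.
- robot.read_state(): the state, without advancing time (a new reading comes with each control period).
- robot.camera(name): name is "scene" or "side" or "wrist"; returns the picture (400x640x3 uint8, red, green, blue); there is no depth.
- robot.camera_model(name): a dict with "fx", "fy", "cx", "cy" (pixels), "R" (3x3) and "t" (3): a world point X has camera coordinates R X + t; the wrist camera has in their place "hand_eye" (4x4, takes a point from camera to tool coordinates, whose origin is the TCP and whose axes are the flange's). Camera axes: x right, y down, z forward; pixel columns grow to the right and rows downward; lengths in m; the calibration is good to about 2 mm. A picture is of the moment at which its call begins: read the wrist's pose just before it. camera_model takes no time and is no camera call.
- robot.sign_off(): hands the job in, once; it reports no verdict.
The state is a dict: "t": time; "joints": joint angles; "qd": joint speeds; "joint_efforts": joint torques, N m; "eef_pos": TCP position; "ee_rot": TCP orientation; "contact_force": force on the tool from outside, world axes, zero at the start; "wrist_torque": the same for the moment, N m; "opening": opening from 0.0 (shut) to 1.0 (fully open).
Only numpy, scipy, OpenCV 4.12 (cv2) and the standard library are available. Lean on these libraries where they do the work, as an engineer would, in place of code of your own. Each camera call takes 0.05 s, during which the arm holds its last target.

## Working session

There is one attempt and no reset: what is moved stays moved. The work goes in short steps, Python scripts to look and compute and a tool call to move; the robot and the scene stay as the last step left them, time stands still between calls to the robot, and variables do not carry over. Pictures are saved under pics/ and viewed, and the job is handed in when it is done.

Besides the shell and the picture viewer there is one more tool, called after "Emit:" as a command line: name --pt "numbers of a row" for each row, then --argument value for the rest. carry_out: Moves the arm, as the interface text tells. Its arguments: {"type":"object","properties":{"motion":{"type":"array","items":{"type":"array","items":{"type":"number"}}},"newtons":{"type":"number"}},"required":["motion"]}

```bash
ls; mkdir -p pics; python3 - <<'E'
from workcell import robot
import cv2
print(robot.read_state()); print(robot.nose_length)
for n in ("scene","side","wrist"):
    cv2.imwrite(f"pics/{n}0.png",robot.camera(n)[:,:,::-1]); print(n,robot.camera_model(n))
E
```

```text
pics
{'t': 0.0, 'joints': array([-6.65084883e+01,  6.67561599e+00,  8.26371647e+01, -1.89573264e-03,
        9.07562229e+01, -2.16659587e+00]), 'qd': array([-0.0036107 , -0.00856994, -0.09262528, -0.04800655,  0.08882841,
        0.20314443]), 'joint_efforts': array([-1.26782206e-04, -7.31986856e+01, -6.32494712e+01, -6.43415501e-05,
        6.12445539e-03,  3.36485655e-06]), 'eef_pos': array([ 0.29218417, -0.6083001 ,  0.25552923]), 'ee_rot': array([-1.79930974e+02, -7.14452539e-04,  2.56580832e+01]), 'contact_force': array([0.35405507, 0.14712596, 0.71151637]), 'wrist_torque': array([ 0.02915483,  0.01952055, -0.0293383 ]), 'opening': 0.9994541579198895}
0.025
scene {'fx': 377.5434395903923, 'fy': 377.5434395903923, 'cx': 321.3379192716282, 'cy': 197.85913169330388, 'R': array([[-0.28050035,  0.95985143, -0.00218911],
       [ 0.52648539,  0.15194868, -0.83649551],
       [-0.80257878, -0.23578982, -0.54796941]]), 't': array([ 0.15136754, -0.17272216,  1.74549547])}
side {'fx': 413.1775582631662, 'fy': 413.1775582631662, 'cx': 315.60599183809546, 'cy': 197.18946473494958, 'R': array([[-0.88686024, -0.4619362 , -0.0096881 ],
       [-0.3377888 ,  0.66253381, -0.66854146],
       [ 0.3152422 , -0.5896303 , -0.74361177]]), 't': array([0.4122793 , 0.22743108, 1.07240531])}
wrist {'fx': 289.5387911352385, 'fy': 289.5387911352385, 'cx': 316.1982056730706, 'cy': 201.38344902532154, 'hand_eye': array([[ 1.22182576e-03, -9.49995416e-01, -3.12261456e-01,
         8.05566844e-02],
       [ 9.99999190e-01,  1.04955244e-03,  7.19764658e-04,
         1.12962422e-04],
       [-3.56038353e-04, -3.12262082e-01,  9.49995929e-01,
        -1.16897677e-01],
       [ 0.00000000e+00,  0.00000000e+00,  0.00000000e+00,
         1.00000000e+00]])}
```

View pics/scene0.png

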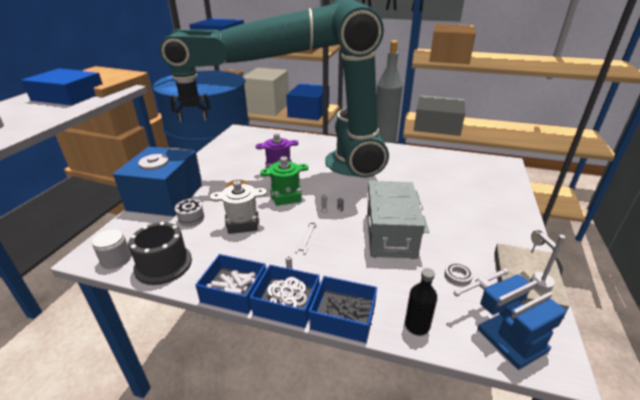

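View pics/side0.png

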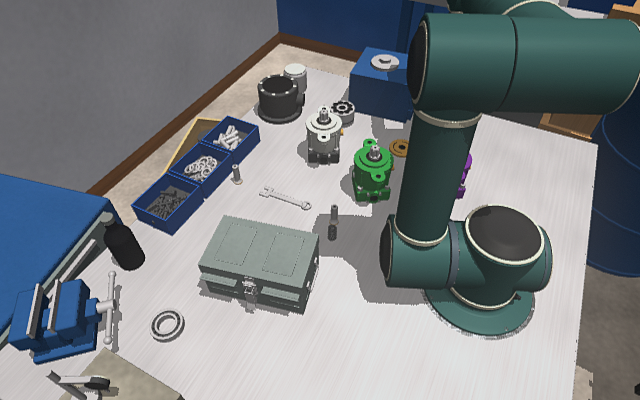

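View pics/wrist0.png

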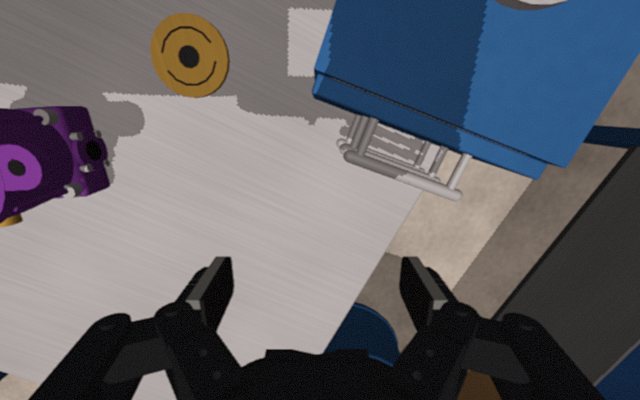

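The white-grey pump (scene 240,205; side 323,130) is the target. The green one (scene 286,180) and purple one (scene 277,150) are look-alikes. The case is at scene (395,218), side (258,260), with its latch at side (250,290). Next I take close crops.

```bash
cat > h.py <<'E'
import numpy as np, cv2
from workcell import robot
from scipy.spatial.transform import Rotation as Ro
def cam(n):
    m=robot.camera_model(n); return m
def ray(n,u,v,pose=None):
    m=cam(n); d=np.array([(u-m['cx'])/m['fx'],(v-m['cy'])/m['fy'],1.])
    if n!='wrist':
        R,t=np.array(m['R']),np.array(m['t']); return -R.T@t, R.T@d
    p,r=pose; Rt=Ro.from_euler('xyz',r,degrees=True).as_matrix(); H=np.array(m['hand_eye'])
    return Rt@H[:3,3]+p, Rt@H[:3,:3]@d
def onz(n,u,v,z,pose=None):
    c,d=ray(n,u,v,pose); return c+d*(z-c[2])/d[2]
def tri(*rs):
    A=np.zeros((3,3));b=np.zeros(3)
    for c,d in rs:
        d=d/np.linalg.norm(d);P=np.eye(3)-np.outer(d,d);A+=P;b+=P@c
    x=np.linalg.solve(A,b)
    print('resid',[round(float(np.linalg.norm((np.eye(3)-np.outer(d,d)/(d@d))@(x-c)))*1e3,1) for c,d in rs]); return x
def proj(n,X,pose=None):
    m=cam(n); X=np.atleast_2d(X)
    if n!='wrist': C=X@np.array(m['R']).T+m['t']
    else:
        p,r=pose; Rt=Ro.from_euler('xyz',r,degrees=True).as_matrix(); H=np.array(m['hand_eye'])
        C=((X-p)@Rt-H[:3,3])@H[:3,:3]
    return np.c_[C[:,0]/C[:,2]*m['fx']+m['cx'],C[:,1]/C[:,2]*m['fy']+m['cy']]
def crop(im,x0,y0,x1,y1,s): 
    return cv2.resize(im[y0:y1,x0:x1],None,fx=s,fy=s,interpolation=cv2.INTER_CUBIC)
E
python3 - <<'E'
import cv2
from h import *
s=cv2.imread('pics/side0.png');c=cv2.imread('pics/scene0.png')
cv2.imwrite('pics/c1.png',crop(s,180,200,340,320,5))
cv2.imwrite('pics/c2.png',crop(c,350,170,440,270,6))
cv2.imwrite('pics/c3.png',crop(s,280,80,440,210,5))
for n in('scene','side'): print(n,ray(n,0,0)[0])
E
```

```text
scene [1.53429196 0.29252461 0.81232816]
side [0.10439039 0.67208862 0.95349452]
```

View pics/c1.png

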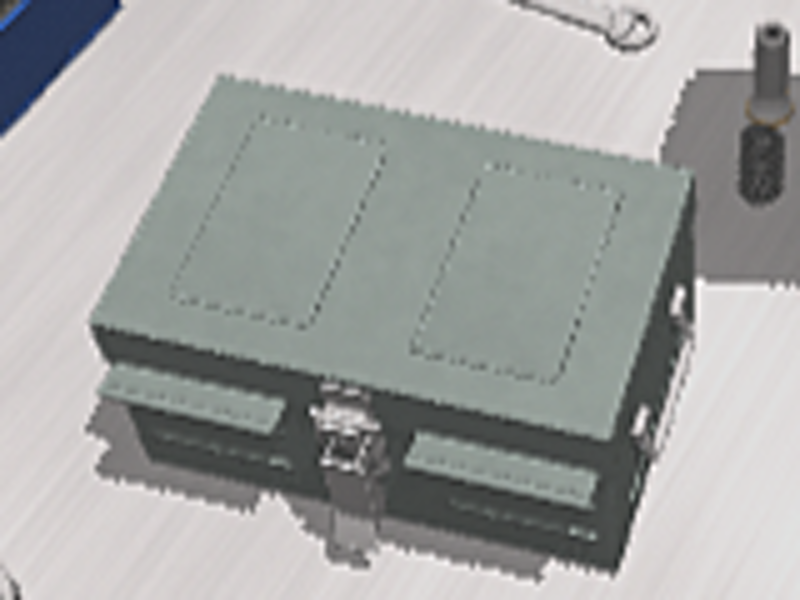

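View pics/c2.png

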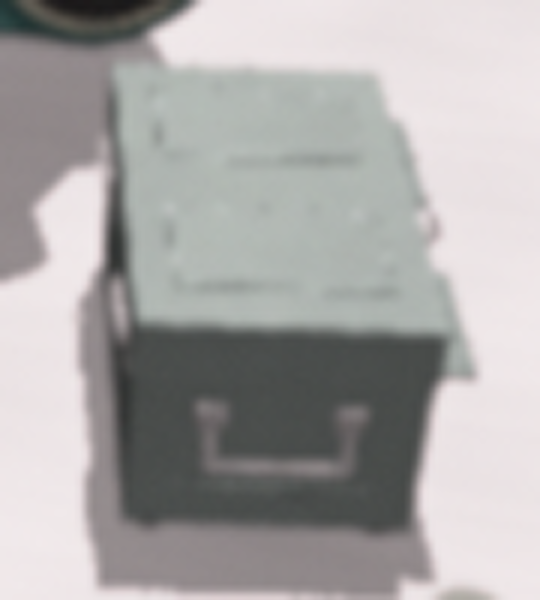

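View pics/c3.png

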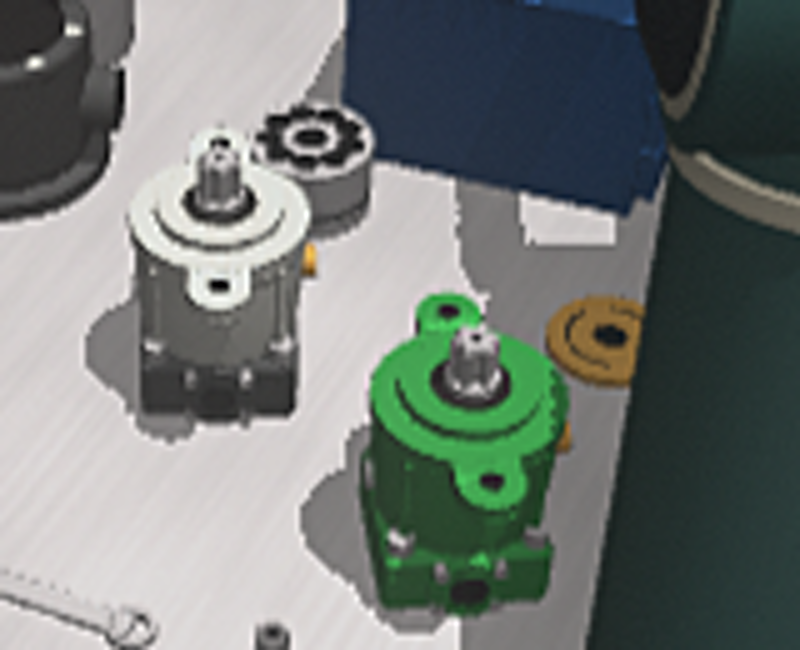

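The side crop shows the lid's top corners at about (224.4,215), (318,235), (302.4,288), (198.4,264.4), and the latch facing the camera at (250,290).

```bash
python3 - <<'E'
from h import *
P=np.array([onz('side',u-.0,v,.14) for u,v in [(224.4,215),(318,235),(302.4,288),(198.4,264.4)]])
print(P.round(4)); print([np.linalg.norm(P[i]-P[i-1]).round(4) for i in range(4)]); print('c',P.mean(0))
Q=np.array([onz('scene',350+u/6,170+v/6,.14) for u,v in [(115,65),(378,75),(447,335),(135,328)]])
print(Q.round(4)); print([np.linalg.norm(Q[i]-Q[i-1]).round(4) for i in range(4)]); print('c',Q.mean(0))
for X in (P[[3,2]],P[[0,1]],Q[[1,2]],Q[[0,3]]):
    d=X[1]-X[0]; print(np.degrees(np.arctan2(d[1],d[0])))
# pump shaft tip 175
print('shaft',onz('side',280+219/5,80+147/5,.175), onz('scene',238,184,.175))
E
```

```text
[[0.6287 0.1872 0.14  ]
 [0.3866 0.1347 0.14  ]
 [0.3505 0.2798 0.14  ]
 [0.5945 0.3362 0.14  ]]
[np.float64(0.1528), np.float64(0.2477), np.float64(0.1496), np.float64(0.2504)]
c [0.49007104 0.23449019 0.14      ]
[[0.3993 0.1331 0.14  ]
 [0.3685 0.2809 0.14  ]
 [0.6091 0.3341 0.14  ]
 [0.6456 0.1875 0.14  ]]
[np.float64(0.2523), np.float64(0.1509), np.float64(0.2464), np.float64(0.1511)]
c [0.50560364 0.23388732 0.14      ]
-166.99714262105252
-167.75612427423155
12.477266412827973
12.44851419111436
shaft [ 0.58231776 -0.28468632  0.175     ] [ 0.59702172 -0.26644552  0.175     ]
```

Emit:
carry_out --pt "2 -0.8 -1.5 0 0 0 85" --pt "4 -1.6 -1.5 0 0 0 85" --pt "5.9 -2.4 -1.5 0 0 0 85" --pt "7.8 -3.2 -1.5 0 0 0 85" --pt "9.7 -4 -1.5 0 0 0 85" --pt "11.6 -4.8 -1.5 0 0 0 85" --pt "13.4 -5.6 -1.5 0 0 0 85" --pt "13.4 -5.6 -1.5 0 0 0 85" --pt "13.4 -5.6 -1.5 0 0 0 85"

```text
t: 1.27
eef_pos: [0.582, -0.2827, 0.301]
ee_rot: [-180.0, 0.0, 25.7]
contact_force: [-1.0, -0.6, 0.8]
opening: 0.996
```

```bash
cat > snap.py <<'E'
import sys,json
from h import *
n,name=sys.argv[1:3]
s=robot.read_state(); im=robot.camera(n)[:,:,::-1]
cv2.imwrite(f'pics/{name}.png',im)
json.dump([list(s['eef_pos']),list(s['ee_rot'])],open(f'pics/{name}.json','w'))
print('t',s['t'].__round__(2),'pos',s['eef_pos'].round(4),'rot',s['ee_rot'].round(2),'F',s['contact_force'].round(1),'q',s['joints'].round(1),'op',round(s['opening'],3))
E
python3 snap.py wrist w1
```

```text
t 1.27 pos [ 0.582  -0.2827  0.301 ] rot [-1.7998e+02  3.0000e-02  2.5720e+01] F [-1.  -0.6  0.8] q [-28.2   2.7  82.7  -0.   94.7  36.1] op 0.996
```

View pics/w1.png

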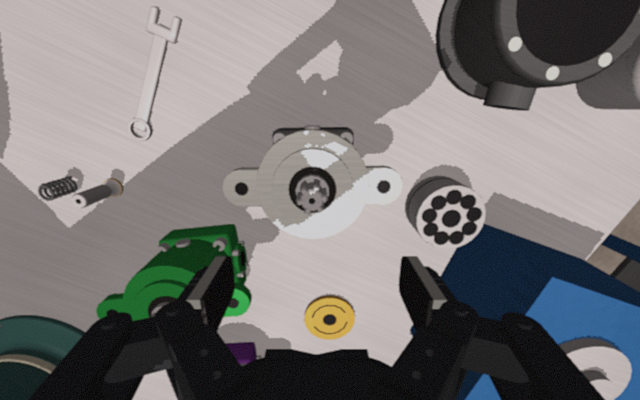

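The wrist picture shows the white pump at (313,190), with its ear holes at (241,188) and (384,187). The green pump is lower left and the wrench, spring and piston are upper left.

```bash
python3 - <<'E'
from h import *
import json
im=cv2.imread('pics/w1.png'); cv2.imwrite('pics/w1c.png',crop(im,285,163,341,219,10))
p=json.load(open('pics/w1.json'))
print(onz('wrist',313,191,.175,p), onz('wrist',312.5,188,.132,p), onz('wrist',241,188,.132,p),onz('wrist',384.5,187,.132,p))
E
```

```text
[ 0.59008344 -0.2759988   0.175     ] [ 0.58130428 -0.27914014  0.132     ] [ 0.54945855 -0.21323149  0.132     ] [ 0.61429505 -0.34498091  0.132     ]
```

View pics/w1c.png

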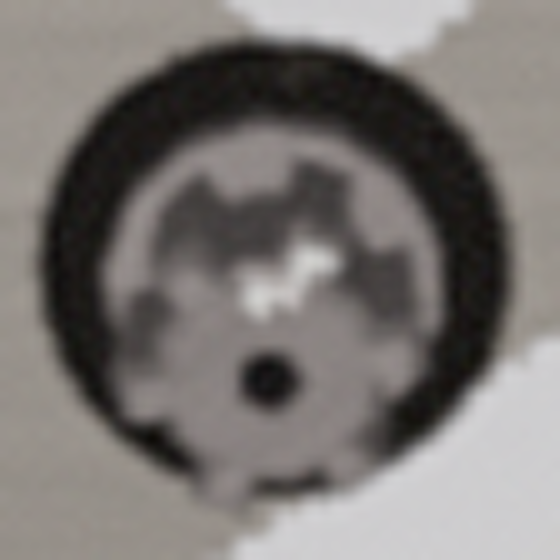

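```bash
python3 - <<'E'
from h import *
import json
p=json.load(open('pics/w1.json'))
s=onz('wrist',311.6,200.5,.175,p);print(s)
# collar centre (dark ring outer, ~z .140)
print(onz('wrist',285+27.7,163+26.5,.140,p))
R=Ro.from_euler('xyz',p[1],degrees=True).as_matrix()
tgt=np.array([s[0],s[1],.24])-R[:,0]*.0806
print((R.T@(tgt-p[0])/.03).round(2))
E
```

```text
[ 0.58168187 -0.27865348  0.175     ]
[ 0.58204591 -0.2791132   0.14      ]
[-2.64 -0.13  2.03]
```

Emit:
carry_out --pt "-1.3 -0.1 1 0 0 0 85" --pt "-2.6 -0.1 2 0 0 0 85" --pt "-2.6 -0.1 2 0 0 0 85" --pt "-2.6 -0.1 2 0 0 0 85"

```text
t: 1.82
eef_pos: [0.5099, -0.315, 0.2422]
ee_rot: [179.9, -0.0, 25.6]
contact_force: [0.4, -0.2, 0.6]
opening: 0.994
```

```bash
python3 snap.py wrist w2; python3 - <<'E'
from h import *
im=cv2.imread('pics/w2.png'); cv2.imwrite('pics/w2c.png',crop(im,276,257,356,337,9))
E
```

```text
t 1.82 pos [ 0.5099 -0.315   0.2422] rot [ 1.7995e+02 -3.0000e-02  2.5550e+01] F [ 0.4 -0.2  0.6] q [-34.1  -2.6  93.4   0.   89.1  30.3] op 0.994
```

View pics/w2c.png

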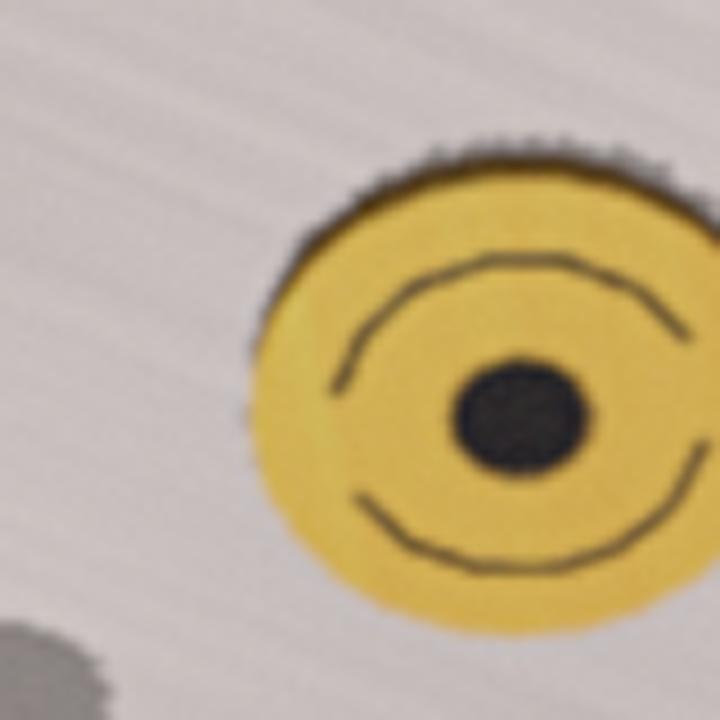

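```bash
python3 - <<'E'
from h import *
import json
p=json.load(open('pics/w2.json'))
q=proj('wrist',np.array([.5818,-.279,.175]),p)[0];print(q)
x,y=int(q[0]),int(q[1])
im=cv2.imread('pics/w2.png'); cv2.imwrite('pics/w2c.png',crop(im,x-40,y-40,x+40,y+40,9)); print(x-40,y-40)
E
```

```text
[313.34164515 106.56591825]
273 66
```

View pics/w2c.png

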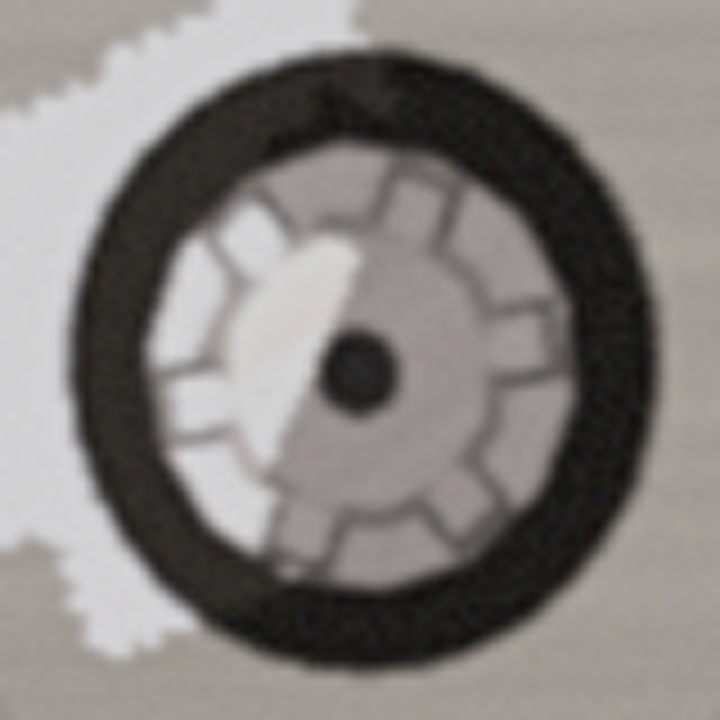

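The crop shows the six splines clearly, with the centre hole at crop (358,372) and spline tips at (418,205), (525,342), (467,505), (303,530), (197,405), (252,238).

```bash
python3 - <<'E'
from h import *
import json
p=json.load(open('pics/w2.json'))
f=lambda u,v:onz('wrist',273+(u+.5)/9-.5,66+(v+.5)/9-.5,.175,p)
c=f(358,372);T=[f(*q) for q in [(418,205),(525,342),(467,505),(303,530),(197,405),(252,238)]]
a=[np.degrees(np.arctan2(*(t-c)[1::-1])) for t in T]
print(c.round(4),[round(float(x),1) for x in a],[round(float(x%60),1) for x in a],[round(float(np.linalg.norm(t-c))*1e3,1) for t in T])
R=[T[i]-T[i+3] for i in range(3)];print([round(float(np.degrees(np.arctan2(d[1],d[0]))%60),1) for d in R])
print(onz('wrist',273+364/9-.5,66+362/9-.5,.140,p))
E
```

```text
[ 0.5814 -0.2785  0.175 ] [4.7, -54.7, -113.7, -174.7, 126.6, 65.2] [4.7, 5.3, 6.3, 5.3, 6.6, 5.2] [11.2, 11.3, 11.4, 11.0, 11.1, 10.9]
[5.0, 6.0, 5.8]
[ 0.58205756 -0.27824739  0.14      ]
```

```bash
cat > wr.py <<'E'
from h import *
def R(a,x): return Ro.from_euler(x,a,degrees=True).as_matrix()
def wrist(Rt,j1,j23,s4=1):
    # Rt = Rz(j1)Ry(j23)Rz(s4*j4)Ry(j5)Rz(s4*j6+c)
    M=R(j23,'y').T@R(j1,'z').T@Rt
    j5=np.degrees(np.arccos(M[2,2])); j4=np.degrees(np.arctan2(M[1,2],M[0,2])); a6=np.degrees(np.arctan2(M[2,1],-M[2,0]))
    return j4,j5,a6
if __name__=='__main__':
    # calib: S2 
    Rt=Ro.from_euler('xyz',[180,0,25.55],degrees=True).as_matrix(); print(wrist(Rt,-34.1,90.8), 30.3)
    Rt=Ro.from_euler('xyz',[180,0,25.72],degrees=True).as_matrix(); print(wrist(Rt,-28.2,85.4), 36.1)
    for var in (-77.5,102.5):
      for tilt in (0,40,50,60):
        R0=Ro.from_euler('xyz',[180,0,var],degrees=True).as_matrix()
        ax=np.array([np.cos(np.radians(12.5)),np.sin(np.radians(12.5)),0]) # case y
        Rt=Ro.from_rotvec(-np.radians(tilt)*ax).as_matrix()@R0
        for j1,j23 in ((50,110),(53,120),(53,130)): print(var,tilt,Rt[:,2].round(2),j1,j23,np.round(wrist(Rt,j1,j23),1))
E
python3 wr.py
```

```text
(np.float64(-3.545754719681755e-15), np.float64(89.19999999999999), np.float64(120.35)) 30.3
(np.float64(-4.145593764409274e-15), np.float64(94.6), np.float64(126.08)) 36.1
-77.5 0 [-0. -0. -1.] 50 110 [  0.   70.  -52.5]
-77.5 0 [-0. -0. -1.] 53 120 [  0.   60.  -49.5]
-77.5 0 [-0. -0. -1.] 53 130 [  0.   50.  -49.5]
-77.5 40 [ 0.14 -0.63 -0.77] 50 110 [-30.9  96.1 -48.6]
-77.5 40 [ 0.14 -0.63 -0.77] 53 120 [-29.3  88.8 -41.2]
-77.5 40 [ 0.14 -0.63 -0.77] 53 130 [-29.8  80.1 -36.3]
-77.5 50 [ 0.17 -0.75 -0.64] 50 110 [-38.5 102.6 -49.8]
-77.5 50 [ 0.17 -0.75 -0.64] 53 120 [-35.9  96.3 -41.5]
-77.5 50 [ 0.17 -0.75 -0.64] 53 130 [-35.6  88.2 -35.6]
-77.5 60 [ 0.19 -0.85 -0.5 ] 50 110 [-46.6 108.9 -52. ]
-77.5 60 [ 0.19 -0.85 -0.5 ] 53 120 [-42.7 103.7 -42.7]
-77.5 60 [ 0.19 -0.85 -0.5 ] 53 130 [-41.5  96.3 -35.9]
102.5 0 [ 0.  0. -1.] 50 110 [ -0.   70.  127.5]
102.5 0 [ 0.  0. -1.] 53 120 [ -0.   60.  130.5]
102.5 0 [ 0.  0. -1.] 53 130 [ -0.   50.  130.5]
102.5 40 [ 0.14 -0.63 -0.77] 50 110 [-30.9  96.1 131.4]
102.5 40 [ 0.14 -0.63 -0.77] 53 120 [-29.3  88.8 138.8]
102.5 40 [ 0.14 -0.63 -0.77] 53 130 [-29.8  80.1 143.7]
102.5 50 [ 0.17 -0.75 -0.64] 50 110 [-38.5 102.6 130.2]
102.5 50 [ 0.17 -0.75 -0.64] 53 120 [-35.9  96.3 138.5]
102.5 50 [ 0.17 -0.75 -0.64] 53 130 [-35.6  88.2 144.4]
102.5 60 [ 0.19 -0.85 -0.5 ] 50 110 [-46.6 108.9 128. ]
102.5 60 [ 0.19 -0.85 -0.5 ] 53 120 [-42.7 103.7 137.3]
102.5 60 [ 0.19 -0.85 -0.5 ] 53 130 [-41.5  96.3 144.1]
```

Emit:
carry_out --pt "0.7 -1.8 -1 0 0 -2.1 85" --pt "1.4 -3.5 -2 0 0 -4.2 85" --pt "2.0 -5.3 -2.7 0 0 -6.3 85" --pt "2.7 -7.1 -2.7 0 0 -8.4 85" --pt "3.4 -8.8 -2.7 0 0 -10.5 85" --pt "4.1 -10.6 -2.7 0 0 -12.6 85" --pt "4.8 -12.4 -2.7 0 0 -14.7 85" --pt "5.4 -14.2 -2.7 0 0 -16.8 85" --pt "6.1 -15.9 -2.7 0 0 -18.9 85" --pt "6.8 -17.7 -2.7 0 0 -21 85"

```text
t: 3.12
eef_pos: [0.464, 0.2553, 0.3236]
ee_rot: [179.9, 0.0, 131.0]
contact_force: [1.2, -0.5, -0.1]
opening: 0.995
```

```bash
cat > go.py <<'E'
# usage: python3 go.py x y z roll pitch yaw : delta in tool axes/units from the measured pose
import sys
from h import *
s=robot.read_state(); a=list(map(float,sys.argv[1:7]))
R0=Ro.from_euler('xyz',s['ee_rot'],degrees=True); R1=Ro.from_euler('xyz',a[3:],degrees=True)
d=R0.inv().apply(np.array(a[:3])-s['eef_pos'])/.03
r=np.degrees((R0.inv()*R1).as_rotvec())/5
print('t',round(s['t'],2),'pos',s['eef_pos'].round(4),'rot',s['ee_rot'].round(2),'q',s['joints'].round(1),'F',s['contact_force'].round(1))
print('shift',d.round(3),'|mm|',round(float(np.linalg.norm(d)*30),1),'turn',r.round(3))
E
python3 go.py .45 .44 .32 180 0 -77.5
```

```text
t 3.12 pos [0.464  0.2553 0.3236] rot [1.7990e+02 3.0000e-02 1.3104e+02] q [ 26.1 -12.2  94.6  -0.   97.5 -15. ] F [ 1.2 -0.5 -0.1]
shift [4.95  3.689 0.123] |mm| 185.2 turn [-1.0000e-03  3.0000e-02 -3.0293e+01]
```

Emit:
carry_out --pt "0.8 0.6 0 0 0 -2.1 50" --pt "1.6 1.2 0 0 0 -4.2 50" --pt "2.5 1.8 0 0 0 -6.3 50" --pt "3.3 2.4 0 0 0 -8.4 50" --pt "4.1 3.0 0 0 0 -10.5 50" --pt "4.9 3.7 0 0 0 -12.6 50" --pt "4.9 3.7 0 0 0 -14.7 50" --pt "4.9 3.7 0 0 0 -16.8 50" --pt "4.9 3.7 0 0 0 -18.9 50" --pt "4.9 3.7 0 0 0 -21 50"

```text
t: 4.38
eef_pos: [0.4528, 0.4375, 0.3232]
ee_rot: [-180.0, 0.1, -124.0]
contact_force: [-0.6, -0.5, -0.3]
opening: 0.584
```

```bash
cat > tgt.py <<'E'
# case-frame helper: tilted pose with tool axis pointing into case by tilt
from h import *
YAW=-77.5
def pose(tilt,yaw=YAW):
    ax=np.array([np.cos(np.radians(yaw+90)),np.sin(np.radians(yaw+90)),0])
    return Ro.from_rotvec(-np.radians(tilt)*ax)*Ro.from_euler('xyz',[180,0,yaw],degrees=True)
def toworld(c,p,yaw=YAW): # case xyz->world
    a=np.radians(yaw); return np.array([c[0]+np.cos(a)*p[0]-np.sin(a)*p[1], c[1]+np.sin(a)*p[0]+np.cos(a)*p[1], p[2]])
def delta(Rt,grasp,ahead=.006):
    s=robot.read_state(); R0=Ro.from_euler('xyz',s['ee_rot'],degrees=True)
    tcp=np.array(grasp)-Rt.as_matrix()[:,2]*ahead
    d=R0.inv().apply(tcp-s['eef_pos'])/.03; r=np.degrees((R0.inv()*Rt).as_rotvec())/5
    print('t',round(s['t'],2),'pos',s['eef_pos'].round(4),'rot',s['ee_rot'].round(2),'q',s['joints'].round(1),'F',s['contact_force'].round(1),'op',round(s['opening'],3))
    print('-> tcp',tcp.round(4),'shift',d.round(3),'|mm|',round(float(np.linalg.norm(d)*30),1),'turn',r.round(3), '|deg|',round(float(np.linalg.norm(r)*5),1))
E
python3 - <<'E'
from tgt import *
C=np.array([.490,.2345])
Rt=pose(45); g=toworld(C,[-.093,0,.04]); print(g)
delta(Rt,g-.13*Rt.as_matrix()[:,2])
E
```

```text
[0.46987112 0.32529553 0.04      ]
t 4.38 pos [0.4528 0.4375 0.3232] rot [-1.7999e+02  6.0000e-02 -1.2396e+02] q [  41.7    0.4   83.     0.    96.6 -104.3] F [-0.6 -0.5 -0.3] op 0.584
-> tcp [0.4491 0.4192 0.1362] shift [ 0.583 -0.238  6.234] |mm| 188.0 turn [ 3.638  8.503 -8.802] |deg| 63.8
```

Emit:
carry_out --pt "0.1 0 0.8 0.5 1.2 -1.3 50" --pt "0.2 -0.1 1.6 1 2.4 -2.5 50" --pt "0.2 -0.1 2.3 1.5 3.6 -3.8 50" --pt "0.3 -0.1 3.1 2.1 4.9 -5 50" --pt "0.4 -0.2 3.9 2.6 6.1 -6.3 50" --pt "0.5 -0.2 4.7 3.1 7.3 -7.5 50" --pt "0.6 -0.2 5.5 3.6 8.5 -8.8 50" --pt "0.6 -0.2 5.5 3.6 8.5 -8.8 50" --pt "0.6 -0.2 5.5 3.6 8.5 -8.8 50"

```text
t: 5.5
eef_pos: [0.4479, 0.4193, 0.1589]
ee_rot: [180.0, -44.8, -78.1]
contact_force: [0.5, 0.3, 0.9]
opening: 0.584
```

```bash
python3 snap.py wrist w3
```

```text
t 5.5 pos [0.4479 0.4193 0.1589] rot [179.96 -44.75 -78.06] F [0.5 0.3 0.9] q [  53.8   18.3   85.5  -33.2  106.7 -139. ] op 0.584
```

View pics/w3.png

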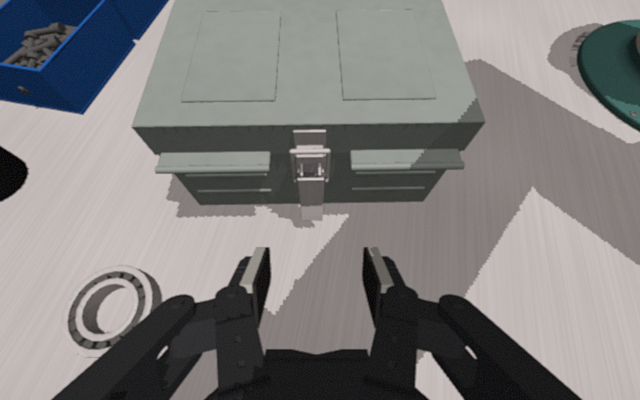

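The wrist picture shows the case front. The lid's front top corners are at (133,127) and (484,122), and the latch lever hangs at x≈311 between the lips, with its tip near (312,222).

```bash
python3 - <<'E'
from h import *
import json
im=cv2.imread('pics/w3.png'); cv2.imwrite('pics/w3c.png',crop(im,271,110,351,230,5))
p=json.load(open('pics/w3.json'))
a=onz('wrist',134,127.5,.14,p);b=onz('wrist',484,122.5,.14,p)
d=a-b;print(a,b,np.linalg.norm(d),'yaw of case y',np.degrees(np.arctan2(d[1],d[0])))
m=(a+b)/2; yaw=np.degrees(np.arctan2(d[1],d[0]))-90;print('yaw',yaw,'centre',m[:2]+.075*np.array([np.cos(np.radians(yaw)),np.sin(np.radians(yaw))]))
E
```

```text
[0.5961262 0.3371287 0.14     ] [0.35616507 0.28162158 0.14      ] 0.24629734222569435 yaw of case y 13.024416843388398
yaw -76.9755831566116 centre [0.49304811 0.23630458]
```

View pics/w3c.png

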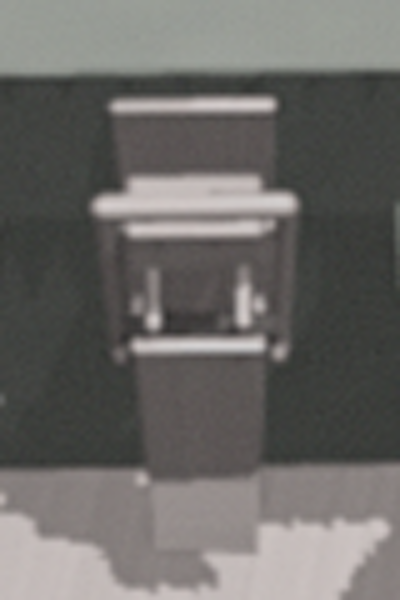

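```bash
python3 - <<'E'
from tgt import *
import json
p=json.load(open('pics/w3.json'))
print('kink@.04',onz('wrist',311.6,205.3,.04,p),'tip@.027',onz('wrist',312,219.8,.027,p))
C=np.array([.493,.2363]); g=toworld(C,[-.093,0,.04],-77.);print('pred',g)
c2,d=ray('wrist',309.5,178.6,p) # lever top (pivot end) on plane case x=-.089-.
print('pivot@.09',onz('wrist',310.5,178,.09,p),toworld(C,[-.095,0,.09],-77.))
Rt=pose(48,-77.); 
for b in(.05,0): delta(Rt,g-b*Rt.as_matrix()[:,2])
E
```

```text
kink@.04 [0.47323762 0.3235695  0.04      ] tip@.027 [0.47086373 0.33335624 0.027     ]
pred [0.47207955 0.32691642 0.04      ]
pivot@.09 [0.47371155 0.32237813 0.09      ] [0.47162965 0.32886516 0.09      ]
t 5.55 pos [0.4481 0.4191 0.1593] rot [179.99 -44.74 -78.09] q [  53.7   18.3   85.5  -33.2  106.7 -139.1] F [-0.1  0.1  0.4] op 0.585
-> tcp [0.4627 0.3675 0.0775] shift [-0.652 -0.122  3.195] |mm| 97.9 turn [ 0.16   0.652 -0.15 ] |deg| 3.4
t 5.55 pos [0.4481 0.4191 0.1593] rot [179.99 -44.74 -78.09] q [  53.7   18.3   85.5  -33.2  106.7 -139.1] F [-0.1  0.1  0.4] op 0.585
-> tcp [0.4711 0.3313 0.044 ] shift [-0.557 -0.146  4.859] |mm| 146.8 turn [ 0.16   0.652 -0.15 ] |deg| 3.4
```

```bash
python3 - <<'E'
from tgt import *
g=np.array([.473,.3245,.042]); Rt=pose(48,-77.)
for b in(.04,0): delta(Rt,g-b*Rt.as_matrix()[:,2],.014)
E
```

```text
t 5.55 pos [0.4481 0.4191 0.1593] rot [179.99 -44.74 -78.09] q [  53.7   18.3   85.5  -33.2  106.7 -139.1] F [-0.1  0.1  0.4] op 0.585
-> tcp [0.464  0.3636 0.0781] shift [-0.54  -0.136  3.274] |mm| 99.6 turn [ 0.16   0.652 -0.15 ] |deg| 3.4
t 5.55 pos [0.4481 0.4191 0.1593] rot [179.99 -44.74 -78.09] q [  53.7   18.3   85.5  -33.2  106.7 -139.1] F [-0.1  0.1  0.4] op 0.585
-> tcp [0.4707 0.3346 0.0514] shift [-0.465 -0.156  4.605] |mm| 138.9 turn [ 0.16   0.652 -0.15 ] |deg| 3.4
```

Emit:
carry_out --pt "-0.3 -0.1 1.2 0.1 0.4 -0.1 45" --pt "-0.5 -0.1 2.3 0.2 0.7 -0.2 45" --pt "-0.5 -0.1 3.3 0.2 0.7 -0.2 45" --pt "-0.5 -0.1 4 0.2 0.7 -0.2 45" --pt "-0.5 -0.2 4.6 0.2 0.7 -0.2 45" --pt "-0.5 -0.2 4.6 0.2 0.7 -0.2 45"

```text
t: 6.3
eef_pos: [0.4715, 0.3341, 0.0489]
ee_rot: [179.6, -48.4, -76.4]
contact_force: [-0.3, -0.1, -0.7]
opening: 0.527
```

```bash
python3 snap.py wrist w4; python3 snap.py side s4;python3 - <<'E'
from h import *
im=cv2.imread('pics/s4.png'); cv2.imwrite('pics/s4c.png',crop(im,170,160,370,310,4))
E
```

```text
t 6.3 pos [0.4715 0.3341 0.0489] rot [179.64 -48.44 -76.37] F [-0.3 -0.1 -0.7] q [  48.9   19.8   96.2  -37.6   95.8 -137.5] op 0.527
t 6.35 pos [0.4715 0.3348 0.0495] rot [179.69 -48.42 -76.37] F [-1.1  1.3 -0.4] q [  48.9   19.8   96.2  -37.6   95.8 -137.5] op 0.526
```

View pics/w4.png

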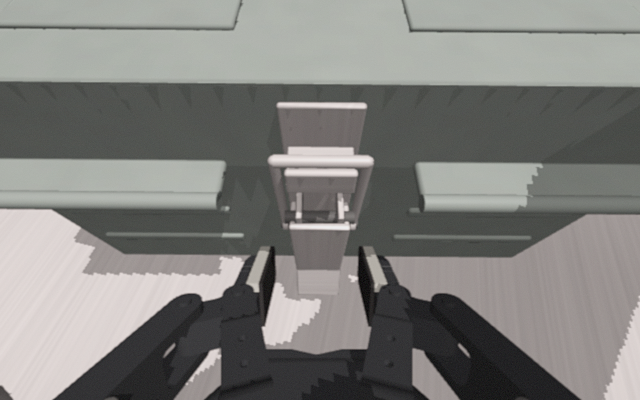

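View pics/s4c.png

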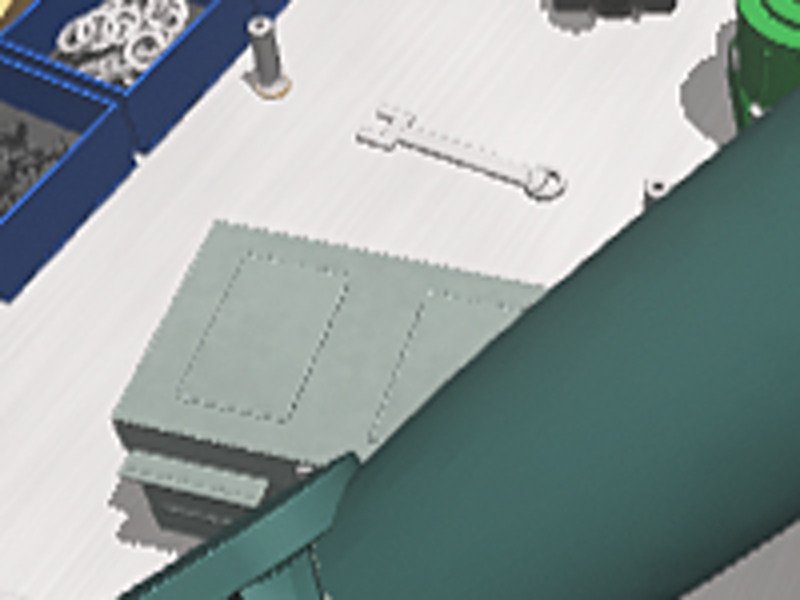

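The lever sits between the pads, with its kink at (320,267), the pad centre at about 316 and the fingertips at row 250. I close on it now.

Emit:
carry_out --pt "0 0.05 0 0 0 0 30" --pt "0 0.05 0 0 0 0 15" --pt "0 0.05 0 0 0 0 15" --pt "0 0.05 0 0 0 0 15" --pt "0 0.05 0 0 0 0 15" --newtons 40

```text
t: 7.02
eef_pos: [0.4701, 0.3353, 0.0497]
ee_rot: [179.8, -48.4, -76.3]
contact_force: [3.5, 3.9, 0.2]
opening: 0.243
```

```bash
python3 snap.py wrist w5
```

```text
t 7.03 pos [0.4701 0.3353 0.0497] rot [179.82 -48.38 -76.35] F [3.5 3.9 0.2] q [  49.1   19.7   96.3  -37.6   95.8 -137.4] op 0.243
```

View pics/w5.png

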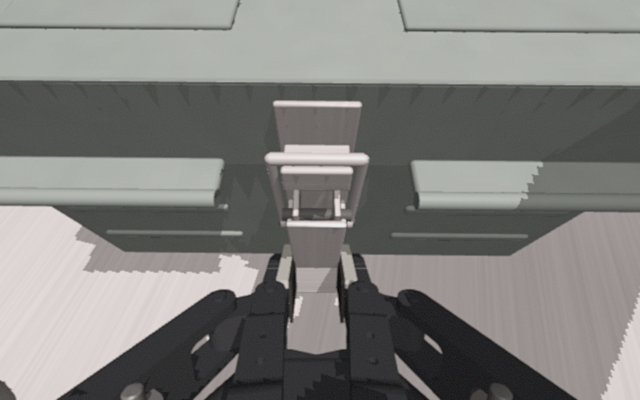

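```bash
python3 - <<'E'
import numpy as np
for th in [.2,.4,.7,1,1.3,1.6,1.8,1.95,2.05]:
    o=4*(np.cos(th)-1)+50*np.sin(th);u=50*(1-np.cos(th))+4*np.sin(th)
    c,s=.664,.748
    print(th,round(o),round(u),'dx',round((-o*c+u*s)/30,2),'dz',round((-o*s-u*c)/30,2))
E
```

```text
0.2 10 2 dx -0.17 dz -0.29
0.4 19 6 dx -0.29 dz -0.6
0.7 31 14 dx -0.33 dz -1.1
1 40 26 dx -0.23 dz -1.59
1.3 45 40 dx 0.01 dz -2.02
1.6 46 55 dx 0.37 dz -2.37
1.8 44 65 dx 0.66 dz -2.54
1.95 41 72 dx 0.89 dz -2.62
2.05 39 77 dx 1.06 dz -2.66
```

Emit:
carry_out --pt "-0.17 0 -0.3 0 0 0 15" --pt "-0.29 0 -0.6 0 0 0 15" --pt "-0.33 0 -1.1 0 0 0 15" --pt "-0.23 0 -1.6 0 0 0 15" --pt "0 0 -2.0 0 0 0 15" --pt "0.37 0 -2.37 0 0 0 15" --pt "0.66 0 -2.54 0 0 0 15" --pt "0.89 0 -2.62 0 0 0 15" --pt "0.96 0 -2.63 0 0 0 15" --pt "0.96 0 -2.63 0 0 0 15"

```text
t: 8.32
eef_pos: [0.4611, 0.3741, 0.123]
ee_rot: [179.8, -48.3, -76.3]
contact_force: [8.0, 4.0, -5.2]
opening: 0.238
```

```bash
python3 snap.py wrist w6
```

```text
t 8.32 pos [0.4611 0.3741 0.123 ] rot [179.79 -48.34 -76.31] F [ 8.   4.  -5.2] q [  51.7   17.8   90.9  -37.   103.  -139.9] op 0.238
```

View pics/w6.png

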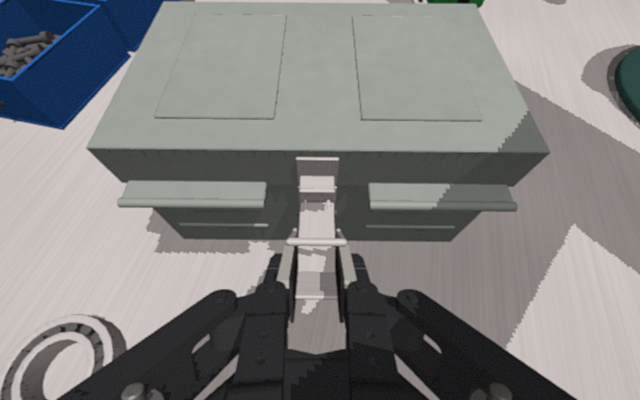

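The lever is swung up and the loop bar at (316,242) is well off the keeper at (317,188). I release, back off, and re-measure the lip.

Emit:
carry_out --pt "0 0 0 0 0 0 40" --pt "0 0 0 0 0 0 40" --pt "0 0 -1 0 0 0 40" --pt "0 0 -2.2 0 0 0 40" --pt "0 -1.2 -2.2 0 0 0 0" --pt "0 -2.4 -2.2 0 0 0 0" --pt "0 -2.4 -2.2 0 0 0 0" --pt "0 -2.4 -2.2 0 0 0 0"

```text
t: 9.38
eef_pos: [0.5189, 0.4381, 0.1661]
ee_rot: [179.6, -48.5, -76.3]
contact_force: [-1.5, 0.1, -0.4]
opening: 0.004
```

```bash
python3 snap.py wrist w7
```

```text
t 9.38 pos [0.5189 0.4381 0.1661] rot [179.59 -48.46 -76.25] F [-1.5  0.1 -0.4] q [  51.2   25.7   76.5  -38.3  108.1 -144.5] op 0.004
```

View pics/w7.png

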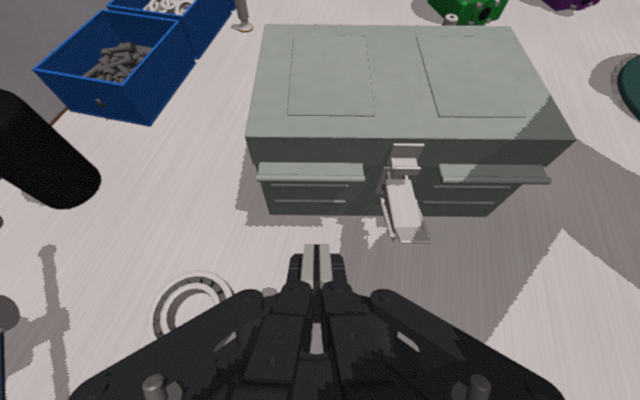

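```bash
python3 - <<'E'
from tgt import *
import json
p=json.load(open('pics/w7.json'))
P=[onz('wrist',*q,.14,p) for q in [(247,137.5),(576,140),(512,27.5),(263,24)]]
for a in P: print(a.round(4))
print('c',np.mean(P,0),[np.linalg.norm(P[i]-P[i-1]).round(4) for i in range(4)])
d=P[0]-P[1];print(np.degrees(np.arctan2(d[1],d[0]))-90);d=P[3]-P[2];print(np.degrees(np.arctan2(d[1],d[0]))-90)
for q in [(259,177.5),(363,178),(441,181),(550,181.5)]: print('lip edge',onz('wrist',*q,.107,p).round(4))
C=np.mean(P,0)[:2]
for y in (.119,.031,-.031,-.119): print(toworld(C,[-.097,y,.107],-77.).round(4))
E
```

```text
[0.5967 0.3375 0.14  ]
[0.3565 0.2814 0.14  ]
[0.3885 0.1344 0.14  ]
[0.6346 0.189  0.14  ]
c [0.49409083 0.23557427 0.14      ] [np.float64(0.1532), np.float64(0.2467), np.float64(0.1503), np.float64(0.2521)]
-76.85152847267273
-77.49913874122149
lip edge [0.5889 0.3493 0.107 ]
lip edge [0.5054 0.3295 0.107 ]
lip edge [0.4427 0.3174 0.107 ]
lip edge [0.3554 0.2966 0.107 ]
[0.5882 0.3569 0.107 ]
[0.5025 0.3371 0.107 ]
[0.4421 0.3231 0.107 ]
[0.3563 0.3033 0.107 ]
```

```bash
cat > lid.py <<'E'
from tgt import *
C=np.array([.4935,.2355]); Y=-77.1
def corner(th,r=.162,y=.075,dz=0):
    return toworld(C,[.080-r*np.cos(th),y,.105+r*np.sin(th)+dz],Y)
def tcp(pt,Rt): M=Rt.as_matrix(); return pt-.011*M[:,0]-.025*M[:,2]
def rows(pts,Rts):
    s=robot.read_state(); R0=Ro.from_euler('xyz',s['ee_rot'],degrees=True)
    print('t',round(s['t'],2),'pos',s['eef_pos'].round(4),'rot',s['ee_rot'].round(2),'q',s['joints'].round(1),'F',s['contact_force'].round(1))
    last=np.zeros(3)
    for p,Rt in zip(pts,Rts):
        d=R0.inv().apply(tcp(p,Rt)-s['eef_pos'])/.03; r=np.degrees((R0.inv()*Rt).as_rotvec())/5
        print(d.round(2),r.round(2),'step mm',round(float(np.linalg.norm(d-last)*30))); last=d
if __name__=='__main__':
    Rt=pose(48.5,Y)
    pts=[corner(0,.215,dz=-.025),corner(0,.185,dz=-.025),corner(0,dz=-.02),corner(0,dz=-.012)]+[corner(t) for t in (.0,.15,.35,.6,.85,1.1,1.3,1.5,1.6,1.65)]
    rows(pts,[Rt]*len(pts))
E
python3 lid.py
```

```text
t 9.43 pos [0.5187 0.4381 0.1664] rot [179.61 -48.46 -76.25] q [  51.3   25.7   76.5  -38.3  108.1 -144.5] F [0.7 0.5 0.1]
[-1.26 -0.17  2.5 ] [-0.05  0.01  0.11] step mm 84
[-0.6  -0.16  3.24] [-0.05  0.01  0.11] step mm 30
[ 0.03 -0.16  3.71] [-0.05  0.01  0.11] step mm 24
[ 0.23 -0.15  3.53] [-0.05  0.01  0.11] step mm 8
[ 0.53 -0.15  3.27] [-0.05  0.01  0.11] step mm 12
[ 1.18 -0.15  2.78] [-0.05  0.01  0.11] step mm 24
[ 2.13 -0.14  2.28] [-0.05  0.01  0.11] step mm 32
[ 3.44 -0.13  1.95] [-0.05  0.01  0.11] step mm 40
[ 4.78 -0.12  1.95] [-0.05  0.01  0.11] step mm 40
[ 6.09 -0.1   2.28] [-0.05  0.01  0.11] step mm 40
[ 7.05 -0.09  2.78] [-0.05  0.01  0.11] step mm 32
[ 7.89 -0.08  3.45] [-0.05  0.01  0.11] step mm 32
[ 8.26 -0.07  3.85] [-0.05  0.01  0.11] step mm 16
[ 8.42 -0.07  4.06] [-0.05  0.01  0.11] step mm 8
```

Emit:
carry_out --pt "-0.6 -0.1 1.2 0 0 0 0" --pt "-1.2 -0.2 2.5 0 0 0 0" --pt "-0.6 -0.2 3.2 0 0 0 0" --pt "0 -0.2 3.6 0 0 0 0" --pt "0 -0.2 3.7 0 0 0 0" --pt "0 -0.2 3.7 0 0 0 0"

```text
t: 10.18
eef_pos: [0.5441, 0.3591, 0.0935]
ee_rot: [179.7, -48.4, -76.3]
contact_force: [-0.1, 0.1, -0.6]
opening: 0.0
```

```bash
python3 snap.py wrist w8; python3 lid.py | tail -13
```

```text
t 10.18 pos [0.5441 0.3591 0.0935] rot [179.73 -48.4  -76.34] F [-0.1  0.1 -0.6] q [  45.9   24.1   85.8  -39.6   98.8 -143.5] op 0.0
[-0.6   0.06 -0.43] [-0.06  0.02  0.1 ] step mm 30
[0.03 0.06 0.03] [-0.06  0.02  0.1 ] step mm 24
[ 0.23  0.07 -0.15] [-0.06  0.02  0.1 ] step mm 8
[ 0.53  0.07 -0.41] [-0.06  0.02  0.1 ] step mm 12
[ 1.17  0.07 -0.9 ] [-0.06  0.02  0.1 ] step mm 24
[ 2.13  0.08 -1.4 ] [-0.06  0.02  0.1 ] step mm 32
[ 3.43  0.09 -1.73] [-0.06  0.02  0.1 ] step mm 40
[ 4.78  0.1  -1.73] [-0.06  0.02  0.1 ] step mm 40
[ 6.09  0.11 -1.4 ] [-0.06  0.02  0.1 ] step mm 40
[ 7.05  0.12 -0.91] [-0.06  0.02  0.1 ] step mm 32
[ 7.89  0.14 -0.23] [-0.06  0.02  0.1 ] step mm 32
[8.25 0.14 0.16] [-0.06  0.02  0.1 ] step mm 16
[8.42 0.14 0.37] [-0.06  0.02  0.1 ] step mm 8
```

View pics/w8.png

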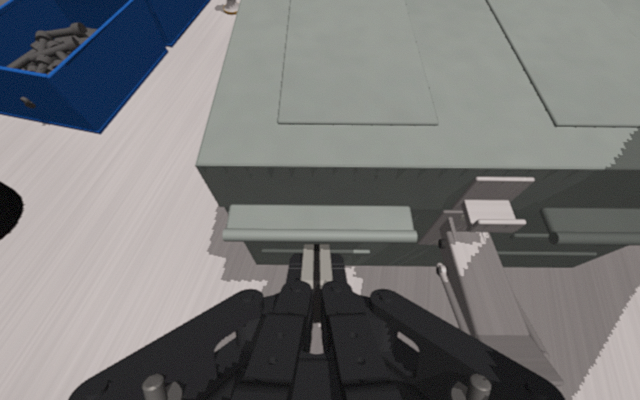

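Emit:
carry_out --pt "0.2 0 -0.2 0 0 0 0" --pt "0.5 0 -0.4 0 0 0 0" --pt "1.2 0 -0.9 0 0 0 0" --pt "2.1 0 -1.4 0 0 0 0" --pt "3.4 0 -1.7 0 0 0 0" --pt "4.8 0 -1.7 0 0 0 0" --pt "6.1 0 -1.4 0 0 0 0" --pt "7.05 0 -0.9 0 0 0 0" --pt "7.9 0 -0.2 0 0 0 0" --pt "7.9 0 -0.2 0 0 0 0"

```text
t: 11.48
eef_pos: [0.5807, 0.2084, 0.2764]
ee_rot: [179.9, -48.4, -76.6]
contact_force: [0.3, 0.2, -1.2]
opening: 0.001
```

```bash
python3 snap.py wrist w9;  python3 snap.py scene c9; python3 lid.py | tail -6
```

```text
t 11.47 pos [0.5807 0.2084 0.2764] rot [179.86 -48.43 -76.58] F [ 0.3  0.2 -1.2] q [  34.7    7.4   88.2  -45.4  102.  -161.4] op 0.001
t 11.53 pos [0.5805 0.2094 0.2757] rot [179.79 -48.43 -76.48] F [-0.4 -0.3  0.2] q [  34.7    7.5   88.2  -45.4  102.  -161.4] op -0.004
[-3.15  0.1  -1.54] [-0.05  0.01  0.09] step mm 40
[-1.84  0.11 -1.2 ] [-0.05  0.01  0.09] step mm 40
[-0.88  0.12 -0.71] [-0.05  0.01  0.09] step mm 32
[-0.04  0.13 -0.04] [-0.05  0.01  0.09] step mm 32
[0.32 0.14 0.36] [-0.05  0.01  0.09] step mm 16
[0.49 0.14 0.57] [-0.05  0.01  0.09] step mm 8
```

View pics/w9.png

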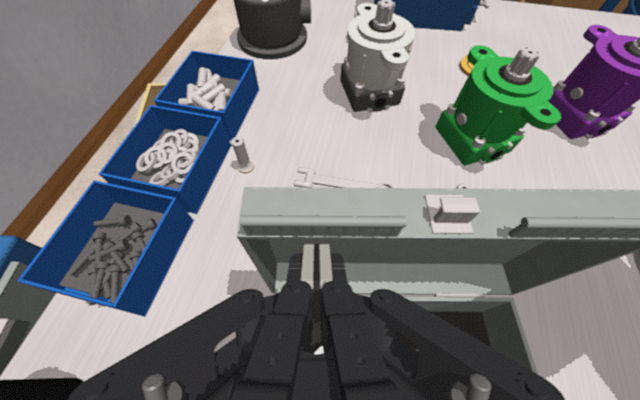

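View pics/c9.png

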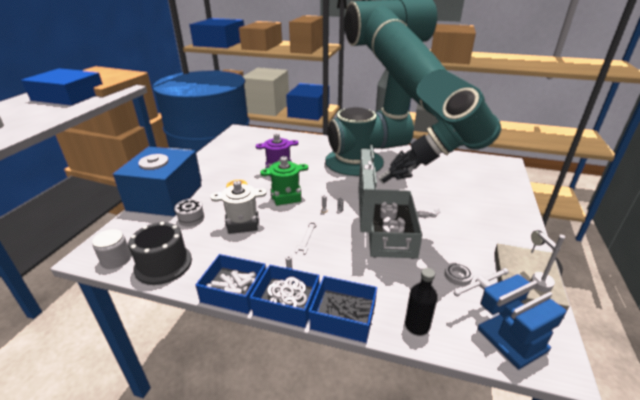

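Emit:
carry_out --pt "0.3 0.1 0.3 0 0 0 0" --pt "0.5 0.1 0.6 0 0 0 0" --pt "0.5 0.1 0.75 0 0 0 0" --pt "0.5 0.1 0.75 0 0 0 0" --pt "0.3 0.1 -0.5 0 0 0 0" --pt "0.2 0.1 -1.8 0 0 0 40" --pt "0.2 0.1 -3.4 0 -1 0 85" --pt "0.2 0.1 -4 0 -3 0 85" --pt "0.2 0.1 -4 0 -4.5 0 85"

```text
t: 12.7
eef_pos: [0.5578, 0.2948, 0.3599]
ee_rot: [179.9, -25.6, -76.4]
contact_force: [-0.2, -0.2, -0.5]
opening: 0.845
```

```bash
python3 snap.py wrist w10;  python3 snap.py side s10
```

```text
t 12.7 pos [0.5578 0.2948 0.3599] rot [179.89 -25.62 -76.4 ] F [-0.2 -0.2 -0.5] q [  35.2    5.3   76.9  -24.7  106.4 -163.6] op 0.845
t 12.75 pos [0.5582 0.2935 0.3609] rot [180.   -25.27 -76.56] F [ 1.  -2.1  2.5] q [  35.     5.2   76.9  -24.4  106.3 -163.7] op 0.923
```

View pics/w10.png

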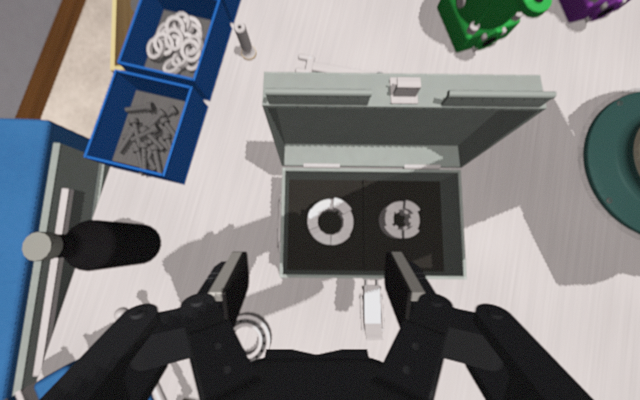

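View pics/s10.png

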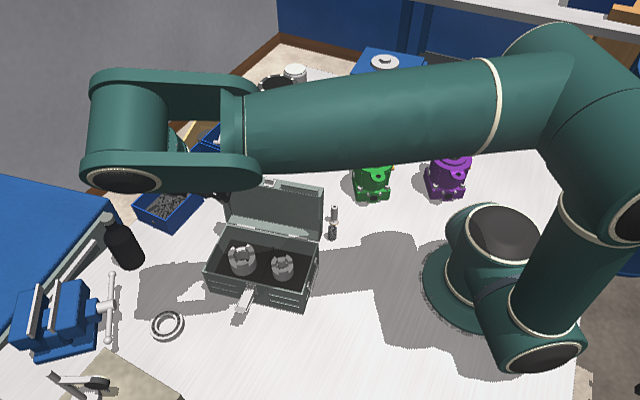

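The open case holds the larger plain half at wrist (331,221), with its keyway, and the smaller splined half at (402,219). The lid stands upright behind them. I choose the one at (402,219) and check it in a close crop.

```bash
python3 - <<'E'
from tgt import *
import json
im=cv2.imread('pics/w10.png'); cv2.imwrite('pics/w10c.png',crop(im,295,185,435,255,5))
p=json.load(open('pics/w10.json'))
h=onz('wrist',402,219,.08,p);m=onz('wrist',331,221,.088,p)
print(h,m)
a=np.radians(-77.1);M=np.array([[np.cos(a),np.sin(a)],[-np.sin(a),np.cos(a)]])
for q in(h,m): print('case',M@(q[:2]-[.4935,.2355]))
# lid top edge: lip ends
for z in (.26,.27,.28): print(z,[ (M@(onz('wrist',*q,z,p)[:2]-[.4935,.2355])).round(3) for q in ((266,75),(543,76))])
E
```

```text
[0.44860971 0.21644886 0.08      ] [0.54841423 0.24413441 0.088     ]
case [ 0.00854855 -0.04801048]
case [0.00384312 0.05545589]
0.26 [array([0.122, 0.123]), array([ 0.124, -0.123])]
0.27 [array([0.116, 0.121]), array([ 0.118, -0.115])]
0.28 [array([0.11 , 0.119]), array([ 0.112, -0.106])]
```

View pics/w10c.png

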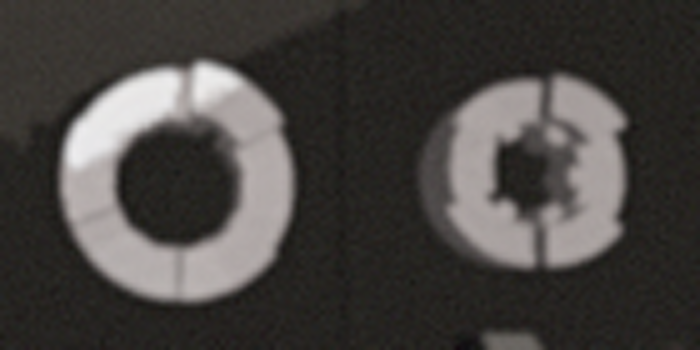

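```bash
python3 go.py .527 .235 .21 180 0 -167.1
```

```text
t 12.8 pos [0.5582 0.2925 0.3602] rot [179.93 -25.78 -76.59] q [  35.1    5.3   77.   -24.9  106.4 -163.6] F [-0.4 -0.   0.3]
shift [-0.715  1.451  5.216] |mm| 163.8 turn [-4.055 -4.042 17.765]
```

Emit:
carry_out --pt "0 0.1 0 -0.4 -0.4 1.8 65" --pt "-0.1 0.2 0.5 -0.8 -0.8 3.6 65" --pt "-0.2 0.4 1 -1.2 -1.2 5.4 65" --pt "-0.3 0.6 1.6 -1.6 -1.6 7.2 65" --pt "-0.4 0.8 2.3 -2 -2 9 65" --pt "-0.5 1 3 -2.4 -2.4 10.8 65" --pt "-0.5 1.1 3.7 -2.8 -2.8 12.6 65" --pt "-0.6 1.3 4.4 -3.3 -3.3 14.4 65" --pt "-0.7 1.4 5 -3.7 -3.7 16.2 65" --pt "-0.7 1.45 5.2 -4.05 -4.05 17.75 65"

```text
t: 14.05
eef_pos: [0.5257, 0.2341, 0.2063]
ee_rot: [-179.7, -0.3, -167.2]
contact_force: [-0.4, 0.1, -0.6]
opening: 0.761
```

Emit:
carry_out --pt "0 0 0 0 0 0 65" --pt "0 0 0 0 0 0 65"

```text
t: 14.3
eef_pos: [0.5265, 0.235, 0.2088]
ee_rot: [-179.7, -0.2, -166.7]
contact_force: [0.2, -0.6, 0.1]
opening: 0.761
```

```bash
python3 snap.py wrist w11
```

```text
t 14.3 pos [0.5265 0.235  0.2088] rot [-179.73   -0.22 -166.74] F [ 0.2 -0.6  0.1] q [ 21.6  -4.5  98.3  -0.2  86.4 -81.6] op 0.761
```

View pics/w11.png

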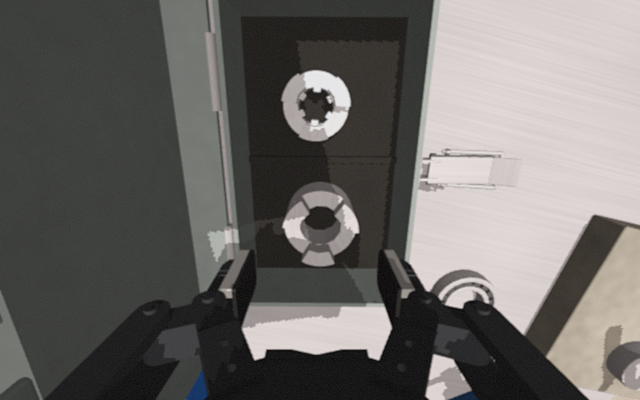

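```bash
python3 - <<'E'
from h import *
im=cv2.imread('pics/w11.png'); cv2.imwrite('pics/w11c.png',crop(im,276,65,356,145,9))
E
```

```text
(no output)
```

View pics/w11c.png

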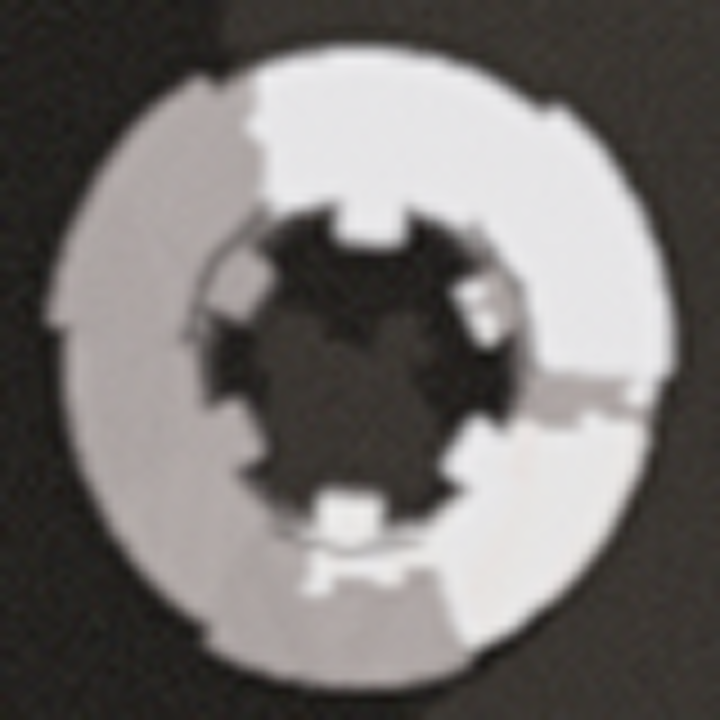

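```bash
python3 - <<'E'
from h import *
import json
from scipy.optimize import least_squares
p=json.load(open('pics/w11.json'))
f=lambda q,z:onz('wrist',276+(q[0]+.5)/9-.5,65+(q[1]+.5)/9-.5,z,p)
def circ(pts):
    P=np.array(pts)[:,:2]
    r=least_squares(lambda c:np.hypot(*(P-c[:2]).T)-c[2],[*P.mean(0),.027]);return r.x,np.abs(r.fun).max()
print('jaws',circ([f(q,.087) for q in [(47,310),(100,180),(190,85),(560,110),(640,230),(676,360),(220,650),(340,690),(460,665)]]))
print('body',circ([f(q,.073) for q in [(360,45),(440,55),(300,52),(65,370),(95,500),(180,615),(480,645),(580,560),(640,450)]]))
T=[(372,242),(478,308),(455,462),(350,495),(256,452),(264,285)]
W=[f(q,.073) for q in T];c=np.mean(W,0);print('teeth c',c)
print([round(float(np.degrees(np.arctan2(*(w-c)[1::-1]))%60),1) for w in W],[round(float(np.linalg.norm(w-c)*1e3),1) for w in W])
D=[W[i]-W[i+3] for i in range(3)];print([round(float(np.degrees(np.arctan2(d[1],d[0]))%60),1) for d in D])
E
```

```text
jaws (array([0.44838872, 0.21520902, 0.02707864]), np.float64(0.0005417732808784513))
body (array([0.44819757, 0.21494969, 0.02731868]), np.float64(0.00048444780493484343))
teeth c [0.44858575 0.21552465 0.073     ]
[9.0, 12.2, 1.6, 7.1, 17.8, 2.3] [11.5, 12.1, 11.5, 10.7, 12.0, 11.9]
[8.1, 15.0, 2.0]
```

```bash
python3 - <<'E'
from h import *
im=cv2.imread('pics/w11.png')
g=crop(im,294,84,340,130,16)
g=cv2.convertScaleAbs(g,alpha=1.0,beta=10)
cv2.imwrite('pics/w11d.png',g)
E
```

```text
(no output)
```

View pics/w11d.png

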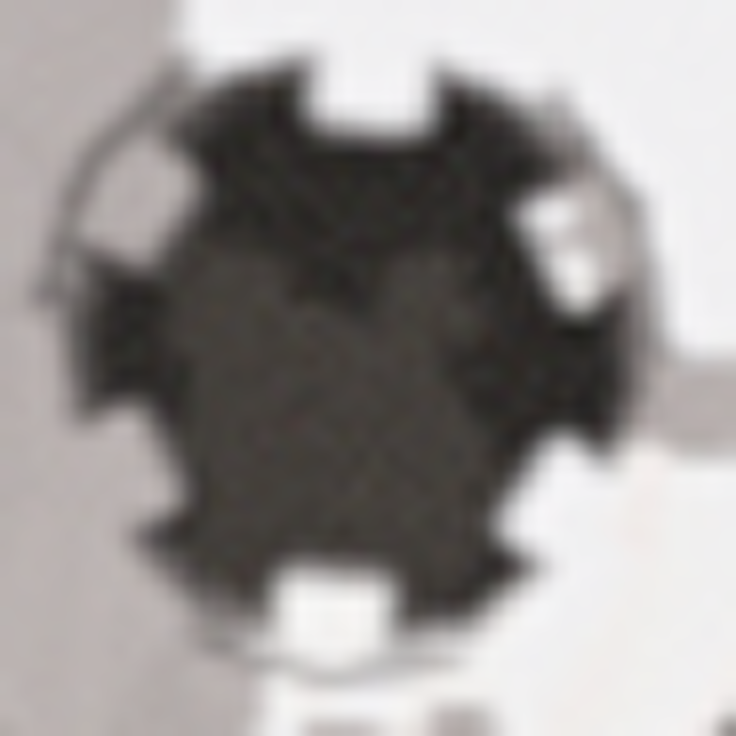

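```bash
python3 - <<'E'
from h import *
import json
p=json.load(open('pics/w11.json'))
f=lambda q,z:onz('wrist',294+(q[0]+.5)/16-.5,84+(q[1]+.5)/16-.5,z,p)
T=[(370,130),(546,263),(528,485),(337,577),(167,455),(178,228)]
W=[f(q,.073) for q in T];c=np.mean(W,0);print('teeth c',c)
a=[np.degrees(np.arctan2(*(w-c)[1::-1])) for w in W]
print([round(float(x%60),1) for x in a],np.mean([x%60 for x in a]),[round(float(np.linalg.norm(w-c)*1e3),1) for w in W])
# jaw step angles
g=lambda q,z:onz('wrist',276+(q[0]+.5)/9-.5,65+(q[1]+.5)/9-.5,z,p)
h=np.array([.4484,.2151,0])
for q in [(47,325),(205,78),(552,103),(674,377),(207,640),(470,660)]: d=g(q,.087)-h; print(round(float(np.degrees(np.arctan2(d[1],d[0]))%120),1))
E
```

```text
teeth c [0.4483612  0.21534224 0.073     ]
[9.2, 8.5, 8.5, 8.5, 9.5, 8.3] 8.769176188496266 [11.1, 10.9, 11.1, 11.0, 10.9, 11.1]
35.3
101.9
35.9
102.4
102.8
35.6
```

```bash
python3 go.py .4484 .2152 .072 180 0 -166.7
```

```text
t 14.35 pos [0.5266 0.2351 0.2089] rot [-179.76   -0.19 -166.76] q [ 21.6  -4.5  98.3  -0.2  86.4 -81.6] F [-0.3  0.6 -0.3]
shift [ 2.673 -0.031  4.573] |mm| 158.9 turn [-0.048 -0.039 -0.012]
```

Emit:
carry_out --pt "1.2 0 0 0 0 0 66" --pt "2.3 0 0.8 0 0 0 66" --pt "2.67 0 1.8 0 0 0 66" --pt "2.67 -0.03 2.9 0 0 0 66" --pt "2.67 -0.03 3.8 -0.05 -0.04 0 66" --pt "2.67 -0.03 4.3 -0.05 -0.04 0 66" --pt "2.67 -0.03 4.5 -0.05 -0.04 0 66" --pt "2.67 -0.03 4.5 -0.05 -0.04 0 66"

```text
t: 15.35
eef_pos: [0.4487, 0.2158, 0.0746]
ee_rot: [179.9, 0.1, -166.9]
contact_force: [0.2, 1.1, 0.3]
opening: 0.772
```

```bash
python3 snap.py wrist w12; python3 go.py .4484 .2152 .072 180 0 -166.7|tail -1
```

```text
t 15.35 pos [0.4487 0.2158 0.0746] rot [ 1.7990e+02  7.0000e-02 -1.6691e+02] F [0.2 1.1 0.3] q [ 2.270e+01 -9.500e+00  1.158e+02  1.000e-01  7.370e+01 -8.040e+01] op 0.772
shift [ 0.017 -0.015  0.096] |mm| 2.9 turn [ 0.021  0.019 -0.045]
```

View pics/w12.png

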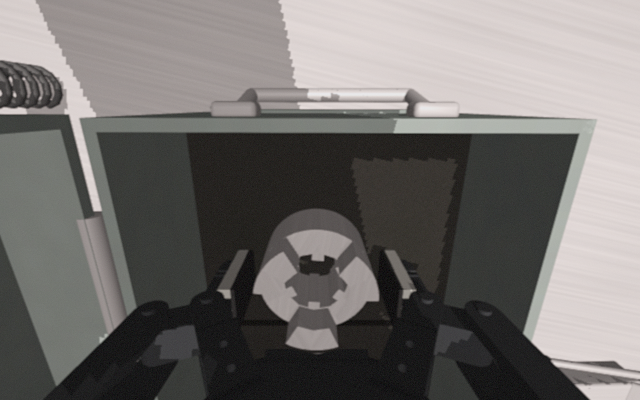

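The hub is centred between the pads at (316,285), so I close on it.

Emit:
carry_out --pt "0 0 0.09 0 0 0 60" --pt "0 0 0.09 0 0 0 50" --pt "0 0 0.09 0 0 0 45" --pt "0 0 0.09 0 0 0 45" --pt "0 0 0.09 0 0 0 45" --newtons 70

```text
t: 16.02
eef_pos: [0.4488, 0.2155, 0.0721]
ee_rot: [179.9, 0.1, -167.0]
contact_force: [-1.3, -0.8, 7.0]
opening: 0.614
```

```bash
python3 snap.py wrist w13
```

```text
t 16.02 pos [0.4488 0.2155 0.0721] rot [ 1.7990e+02  1.1000e-01 -1.6695e+02] F [-1.3 -0.8  7. ] q [ 2.270e+01 -9.400e+00  1.159e+02  1.000e-01  7.340e+01 -8.040e+01] op 0.614
```

Emit:
carry_out --pt "0 0 -0.5 0 0 0 45" --pt "0 0 -1.8 0 0 0 45" --pt "0 0 -3.6 0 0 0 45" --pt "0 0 -5.4 0 0 0 45" --pt "0 0 -7.2 0 0 0 45" --pt "0 0 -8.8 0 0 0 45" --pt "0 0 -9.8 0 0 0 45" --pt "0 0 -9.8 0 0 0 45"

```text
t: 17.08
eef_pos: [0.4483, 0.215, 0.368]
ee_rot: [179.9, 0.3, -166.9]
contact_force: [0.6, -0.5, -3.7]
opening: 0.616
```

```bash
python3 snap.py wrist w14; python3 go.py .5816 -.2785 .36 180 0 -200
```

```text
t 17.07 pos [0.4483 0.215  0.368 ] rot [ 179.87    0.26 -166.95] F [ 0.6 -0.5 -3.7] q [ 2.260e+01 -1.620e+01  9.380e+01  1.000e-01  1.021e+02 -8.040e+01] op 0.616
t 17.12 pos [0.4482 0.2149 0.3657] rot [ 1.7989e+02  1.0000e-01 -1.6695e+02] q [ 2.260e+01 -1.610e+01  9.400e+01  1.000e-01  1.021e+02 -8.040e+01] F [-0.3 -0.2 -4.2]
shift [ -0.619 -17.027   0.159] |mm| 511.2 turn [0.027 0.014 6.61 ]
```

View pics/w14.png

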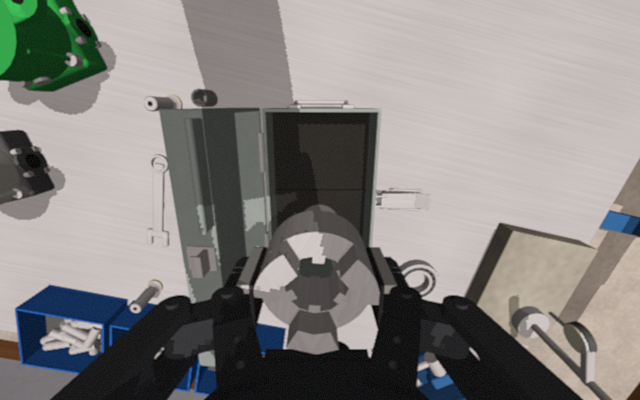

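Emit:
carry_out --pt "0 -1 0 0 0 0.5 45" --pt "-0.1 -2.8 0 0 0 1.2 45" --pt "-0.2 -4.6 0 0 0 2 45" --pt "-0.2 -6.4 0 0 0 2.8 45" --pt "-0.3 -8.2 0 0 0 3.6 45" --pt "-0.4 -10 0 0 0 4.4 45" --pt "-0.5 -11.8 0.1 0 0 5.2 45" --pt "-0.5 -13.6 0.3 0 0 5.9 45" --pt "-0.6 -15.4 0.6 0 0 6.6 45" --pt "-0.6 -16.6 1 0 0 6.6 45"

```text
t: 18.38
eef_pos: [0.5781, -0.2682, 0.3318]
ee_rot: [179.9, -0.2, 159.9]
contact_force: [0.7, 0.2, -3.5]
opening: 0.607
```

```bash
python3 go.py .5816 -.2785 .24 180 0 -200
```

```text
t 18.38 pos [ 0.5781 -0.2682  0.3318] rot [179.87  -0.18 159.93] q [-27.2   1.5  81.1   0.1  97.6 -97.1] F [ 0.7  0.2 -3.5]
shift [-0.238 -0.29   3.057] |mm| 92.4 turn [ 0.025 -0.036 -0.014]
```

Emit:
carry_out --pt "-0.15 -0.2 1.2 0 0 0 45" --pt "-0.2 -0.3 2.4 0 0 0 45" --pt "-0.2 -0.3 3 0 0 0 45" --pt "-0.2 -0.3 3 0 0 0 45" --pt "-0.2 -0.3 3 0 0 0 45"

```text
t: 19.0
eef_pos: [0.5812, -0.2763, 0.2461]
ee_rot: [179.9, 0.1, 160.1]
contact_force: [-0.4, 0.4, -3.1]
opening: 0.62
```

```bash
python3 go.py .5816 -.2785 .24 180 0 -200; python3 snap.py wrist w15; python3 - <<'E'
from h import *
im=cv2.imread('pics/w15.png'); cv2.imwrite('pics/w15c.png',crop(im,236,190,396,360,4.7))
E
```

```text
t 19.0 pos [ 0.5812 -0.2763  0.2461] rot [1.7990e+02 9.0000e-02 1.6007e+02] q [-27.7   2.9  87.6   0.1  89.5 -97.8] F [-0.4  0.4 -3.1]
shift [-0.038 -0.065  0.202] |mm| 6.5 turn [0.02  0.017 0.014]
t 19.0 pos [ 0.5812 -0.2763  0.2461] rot [1.7990e+02 9.0000e-02 1.6007e+02] F [-0.4  0.4 -3.1] q [-27.7   2.9  87.6   0.1  89.5 -97.8] op 0.62
```

View pics/w15c.png

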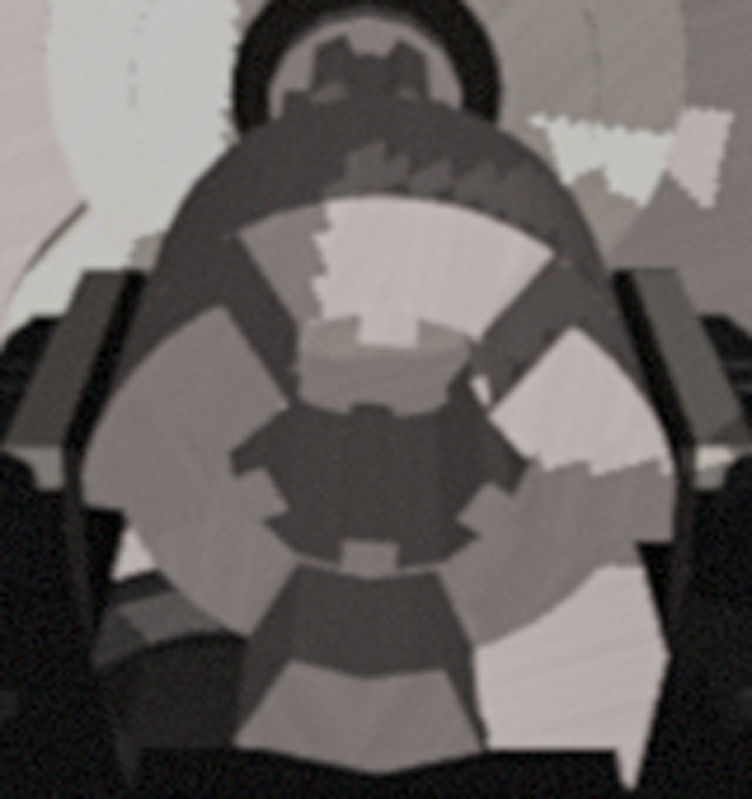

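View pics/w15.png

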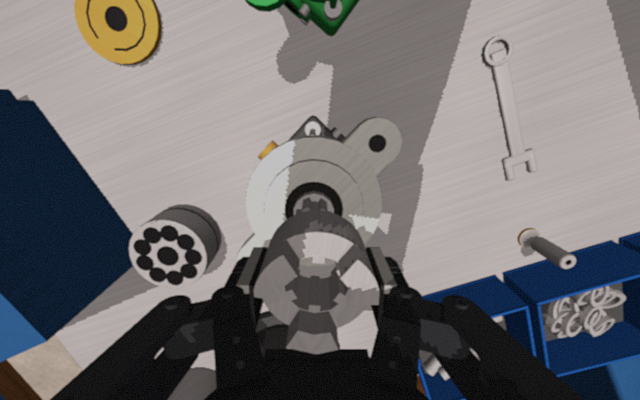

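```bash
python3 - <<'E'
from h import *
import json
p=json.load(open('pics/w15.json'));P=np.array(p[0]);R=Ro.from_euler('xyz',p[1],degrees=True)
f=lambda q:(236+(q[0]+.5)/4.7-.5,190+(q[1]+.5)/4.7-.5)
tool=lambda X:R.inv().apply(X-P)*1e3
# jaw outer circle at hub top z = tcp+.015
from scipy.optimize import least_squares
pts=np.array([onz('wrist',*f(q),P[2]+.015,p) for q in [(83,465),(120,375),(215,308),(240,235),(380,195),(550,245),(570,330),(640,415),(675,490)]])[:,:2]
r=least_squares(lambda c:np.hypot(*(pts-c[:2]).T)-c[2],[*pts.mean(0),.027]);print('hub circ r',r.x[2],np.abs(r.fun).max(),'tool',tool(np.array([*r.x[:2],P[2]+.015])).round(2))
# teeth in hub at z: tip mids top
c=r.x[:2]
for q,n in [((388,325),'near jaw top tooth'),((370,555),'bottom tooth')]: pass
# shoulder (33 across, light grey disc) at .148 & dark ring outer
ring=np.array([onz('wrist',*f(q),.140,p) for q in [(233,95),(245,45),(490,45),(500,100)]])[:,:2]
r2=least_squares(lambda c:np.hypot(*(ring-c[:2]).T)-.0225 if 0 else np.hypot(*(ring-c[:2]).T)-c[2],[.58,-.278,.023]);print('ring',r2.x)
print('ring x-centre row95 at .140', onz('wrist',*f((366,95)),.140,p), 'tool',tool(onz('wrist',*f((366,95)),.140,p)), 'shaft est tool',tool(np.array([.5816,-.2785,.14])))
E
```

```text
hub circ r 0.024802114749910547 0.0032050300380864656 tool [  7.39   0.09 -15.01]
ring [ 0.58216859 -0.27839599  0.02327032]
ring x-centre row95 at .140 [ 0.58145251 -0.27833132  0.14      ] tool [ -0.77810056  -2.00455263 106.04844367] shaft est tool [ -0.97425436  -2.11285364 106.04855136]
```

```bash
python3 - <<'E'
from h import *
import json
p=json.load(open('pics/w15.json'));P=np.array(p[0]);R=Ro.from_euler('xyz',p[1],degrees=True)
im=crop(cv2.imread('pics/w15.png'),236,190,396,360,4.7)
a=np.linspace(0,2*np.pi,100)
for dz,col in ((-.015,(0,0,255)),(-.001,(0,255,0)),(.027,(255,0,0))):
    X=P+R.apply(np.c_[.027*np.cos(a)+.0005,.027*np.sin(a),0*a+dz])
    q=(proj('wrist',X,p)-[236,190]+.5)*4.7-.5
    cv2.polylines(im,[q.round().astype(int)],True,col,1)
cv2.imwrite('pics/w15o.png',im)
E
```

```text
(no output)
```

View pics/w15o.png

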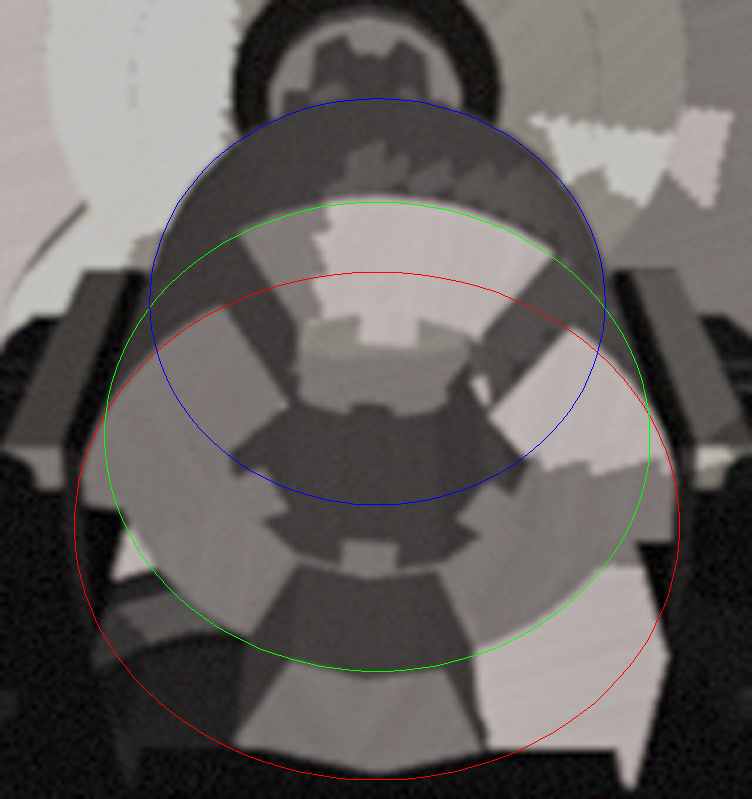

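```bash
python3 - <<'E'
from h import *
import json
p=json.load(open('pics/w15.json'));P=np.array(p[0]);R=Ro.from_euler('xyz',p[1],degrees=True)
f=lambda q:(236+(q[0]+.5)/4.7-.5,190+(q[1]+.5)/4.7-.5)
for q in [(388,342),(370,545),(275,500),(478,503)]:
    t=R.inv().apply(onz('wrist',*f(q),P[2]+.001,p)-P)*1e3; print(t.round(1),np.hypot(t[0]-.5,t[1]).round(1),round(float(np.degrees(np.arctan2(t[1],t[0]-.5))%60),1))
E
python3 go.py .5818 -.2784 .205 180 0 -200.15
```

```text
[12.7  1.1 -1. ] 12.3 5.0
[-10.7  -0.7  -1. ] 11.2 3.5
[ -5.2 -10.2  -1. ] 11.7 0.6
[-5.6 10.2 -1. ] 11.9 0.9
t 19.05 pos [ 0.5813 -0.2764  0.2463] rot [1.7990e+02 1.1000e-01 1.6007e+02] q [-27.7   2.9  87.5   0.1  89.5 -97.8] F [ 0.2 -0.2 -3.3]
shift [-0.037 -0.06   1.376] |mm| 41.3 turn [0.02  0.023 0.043]
```

Emit:
carry_out --pt "-0.04 -0.06 0.7 0 0 0 45" --pt "-0.04 -0.06 1.2 0 0 0 45" --pt "-0.04 -0.06 1.3 0 0 0 45" --pt "-0.04 -0.06 1.3 0 0 0 45"

```text
t: 19.55
eef_pos: [0.5814, -0.2784, 0.2053]
ee_rot: [179.9, -0.0, 160.1]
contact_force: [0.1, 0.6, -3.4]
opening: 0.612
```

```bash
python3 go.py .5818 -.2784 .175 180 0 -200.15; sleep 0; python3 go.py .5818 -.2784 .175 180 0 -200.15|tail -1
```

```text
t 19.55 pos [ 0.5814 -0.2784  0.2053] rot [ 1.7988e+02 -3.0000e-02  1.6005e+02] q [-27.9   3.9  90.2   0.1  85.9 -98. ] F [ 0.1  0.6 -3.4]
shift [-0.013  0.003  1.01 ] |mm| 30.3 turn [ 0.023 -0.007  0.04 ]
shift [-0.013  0.003  1.01 ] |mm| 30.3 turn [ 0.023 -0.007  0.04 ]
```

Aligned to within 0.5 mm. I go down gently, 12 mm first, watching the force.

Emit:
carry_out --pt "-0.01 0 0.1 0 0 0 45" --pt "-0.01 0 0.2 0 0 0 45" --pt "-0.01 0 0.3 0 0 0 45" --pt "-0.01 0 0.4 0 0 0 45" --pt "-0.01 0 0.4 0 0 0 45"

```text
t: 20.18
eef_pos: [0.5816, -0.2785, 0.1932]
ee_rot: [179.9, -0.0, 160.0]
contact_force: [0.3, 0.6, -3.0]
opening: 0.618
```

Emit:
carry_out --pt "0 0 0.15 0 0 0 45" --pt "0 0 0.3 0 0 0 45" --pt "0 0 0.42 0 0 0 45" --pt "0 0 0.52 0 0 0 45" --pt "0 0 0.58 0 0 0 45" --pt "0 0 0.58 0 0 0 45"

```text
t: 20.92
eef_pos: [0.5817, -0.2785, 0.176]
ee_rot: [179.9, -0.0, 160.1]
contact_force: [-0.8, 0.3, -3.4]
opening: 0.61
```

```bash
python3 snap.py wrist w16; python3 - <<'E'
from h import *
im=cv2.imread('pics/w16.png'); cv2.imwrite('pics/w16c.png',crop(im,216,150,416,350,3.5))
E
```

```text
t 20.93 pos [ 0.5817 -0.2785  0.176 ] rot [ 1.7988e+02 -2.0000e-02  1.6005e+02] F [-0.8  0.3 -3.4] q [-27.9   4.8  92.1   0.1  83.2 -98. ] op 0.61
```

View pics/w16c.png

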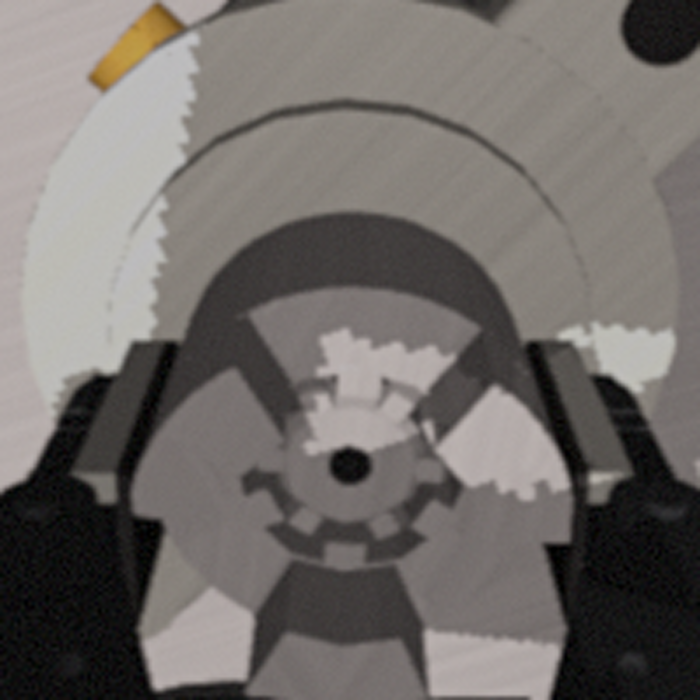

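The shaft end shows through the bore with the splines meshed. I press the last millimetres home, open, and retreat straight up.

Emit:
carry_out --pt "0 0 0.03 0 0 0 45" --pt "0 0 0.06 0 0 0 45" --pt "0 0 0.08 0 0 0 45" --pt "0 0 0.08 0 0 0 45"

```text
t: 21.48
eef_pos: [0.5818, -0.2785, 0.175]
ee_rot: [179.9, 0.1, 160.1]
contact_force: [-4.8, 2.0, 7.3]
opening: 0.614
```

Emit:
carry_out --pt "0 0 0.05 0 0 0 70" --pt "0 0 0.05 0 0 0 70" --pt "0 0 0.05 0 0 0 70" --pt "0 0 -0.5 0 0 0 70" --pt "0 0 -1.5 0 0 0 70" --pt "0 0 -3 0 0 0 70" --pt "0 0 -4.5 0 0 0 70" --pt "0 0 -4.5 0 0 0 70"

```text
t: 22.48
eef_pos: [0.5823, -0.2791, 0.3144]
ee_rot: [179.9, 0.4, 160.1]
contact_force: [0.7, -0.2, -0.1]
opening: 0.822
```

```bash
python3 snap.py wrist w17; python3 snap.py side s17; python3 snap.py scene c17; python3 - <<'E'
from h import *
im=cv2.imread('pics/w17.png'); cv2.imwrite('pics/w17c.png',crop(im,236,110,396,270,4))
im=cv2.imread('pics/s17.png'); cv2.imwrite('pics/s17c.png',crop(im,180,70,400,320,3.2)[:600])
E
```

```text
t 22.48 pos [ 0.5823 -0.2791  0.3144] rot [179.94   0.39 160.05] F [ 0.7 -0.2 -0.1] q [-27.9   2.2  81.9   0.1  95.5 -98. ] op 0.822
t 22.52 pos [ 0.5819 -0.2789  0.3115] rot [179.92   0.2  160.05] F [ 0.4  1.5 -1. ] q [-27.9   2.3  82.1   0.1  95.4 -98. ] op 0.821
t 22.57 pos [ 0.5816 -0.2788  0.3096] rot [1.7990e+02 5.0000e-02 1.6005e+02] F [-0.1 -0.  -0.9] q [-27.9   2.4  82.2   0.1  95.4 -98. ] op 0.82
```

View pics/w17c.png

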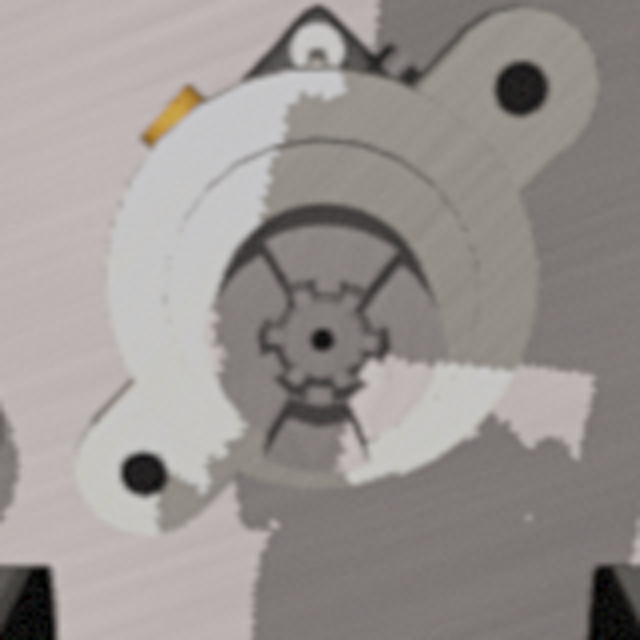

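View pics/s17.png

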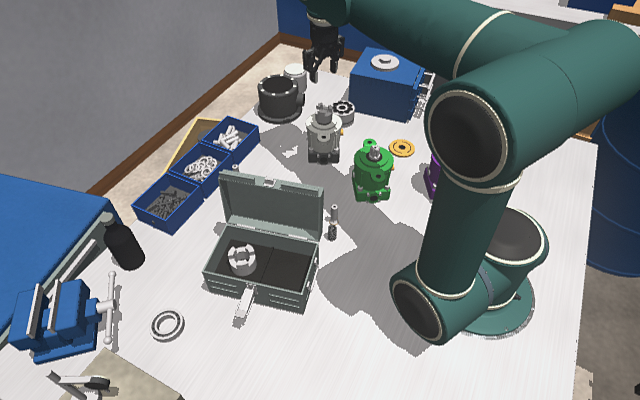

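View pics/c17.png

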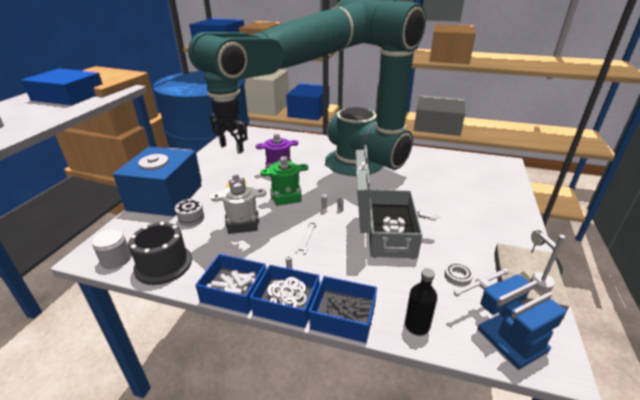

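The hub is on the white pump, flush with the shaft end. The motor half is still in the case and the lid is upright. I hand the job in.

```bash
python3 - <<'E'
from h import *
import json
p=json.load(open('pics/w17.json'))
print('centre hole @.175',onz('wrist',236+(322.5)/4-.5,110+340.5/4-.5,.175,p))
s=robot.read_state();print(s['t'],s['contact_force'].round(1))
print(robot.sign_off())
E
```

```text
centre hole @.175 [ 0.58128304 -0.27839452  0.175     ]
22.625 [ 1.3  0.7 -0.4]
the job is handed in; nothing more can be done
None
```

The splined coupling half is on the white pump's shaft, and I handed the job in at about 22.6 s of the 67 s allowed. I threw the latch open, pushed the lid upright, took out the smaller half and lowered it on with its teeth meshed. I then let go and moved clear. No verdict is reported at hand-in, so these are my own checks.

**Fit:** The splines meshed without resistance. The half stopped on the shoulder with about 10 N of extra push, where its underside works out at 148 mm above the bench. The last wrist picture shows the shaft end centred and about flush in the bore, jaws up. The shaft centre measured within 0.5 mm of where I had placed it.

**Case and bench:** The last side and scene pictures show the lid upright and the motor half still in the case. The bench parts that can be seen show no shift. I estimated the lid at about 1.57 to 1.6 rad just after opening it and did not measure it again. The gripper was clear, with only about 1.5 N of sensor noise on the wrist.

**Disagreements:** The scene camera placed things about 15 mm away from where the side and wrist views did, so I relied on the wrist camera. The lip's edge measured about 7 mm closer to the case than I had first worked out, so I moved my hinge estimate back by 5 mm.

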